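# Screen the waiting packets in the desktop X-ray

## Task

Screen the waiting packets: lay every one flat in the open drawer of the X-ray screener, push the drawer fully shut, set the voltage knob to 70 kV and click the program switch round to program 6, then hold the green expose button down for two seconds. After that pull the drawer out, lay all the packets flat on the floor of the green tote, side by side, and shut the drawer again, leaving the knob and switch as set. Never press expose with the drawer open, and leave the other things on the bench where they are.

Things in the scene. Friction and masses are not known exactly. Their poses are not given: they have to be found in the camera images.
- packet1: brown cardboard packet with a tan tape strip, 125 x 50 x 46 mm (length x width x height), about 0.25 kg, with a white address label. Origin at the centre of the box; x along its length, y along its width, z along its height. Starts lying flat on the bench to the robot's right, length roughly across the robot's view. May be absent (then None)
- packet2: white carton packet with a yellow tape strip, 130 x 47 x 48 mm (length x width x height), about 0.22 kg, with a white address label. Origin at the centre of the box; x along its length, y along its width, z along its height. Starts lying flat on the bench to the robot's right, length roughly across the robot's view. May be absent (then None)
- packet3: orange-brown packet with a dark brown tape strip, 118 x 52 x 44 mm (length x width x height), about 0.2 kg, with a white address label. Origin at the centre of the box; x along its length, y along its width, z along its height. Starts lying flat on the bench to the robot's right, length roughly across the robot's view. May be absent (then None)
- tote: green open tote for cleared packets, fixed to the bench on the robot's left, 310 x 210 x 60 mm outside, walls and floor 5 mm. Origin at the centre of its underside; x along its 310 mm side, y along its 210 mm side, z up
- screener: desktop packet X-ray screener, white, 440 mm wide, fixed on the bench. Origin at the foot of its front face, in the middle of its width, at bench level; x points into the machine, away from the robot, y to the robot's left, z up. The control deck above the drawer is flat, 118 mm above the bench, 190 mm deep; behind it the housing rises to 200 mm. On the deck from left to right: program switch, expose button, kV knob, 105 mm apart, 55 mm behind the front face
- drawer (a joint): the screener's drawer, m pulled out: 0 = fully shut, 0.16 = fully out (end stops at both). It slides towards the robot along the screener's -x, stays where it is left and takes 2 to 3 N to move. It starts nearly fully out
- drawer_in (a point): centre of the drawer's inner floor (top surface of the floor); axes as the screener's. Inside the drawer is 154 mm (x) by 324 mm (y); side and back walls 6 mm thick and 22 mm high above the floor; the floor lies 18 mm above the bench. The blue front panel is 12 mm thick and 98 mm high over the bench. Only fully out is the whole drawer clear of the deck; shut, anything lower than 80 mm over the floor fits under the deck
- drawer_handle (a point): middle of the drawer's steel bar handle: a round bar 11 mm thick and 120 mm long along the screener's y, 85 mm above the bench; its centre line is 32 mm in front of the blue panel (26 mm free behind the bar); axes as the screener's. Moves with the drawer
- program (a joint): program switch angle, rad, growing clockwise seen from above: 0 = program 1, one click is 0.5236 (30 deg), program n = (n - 1) x 0.5236, last is program 8 (3.665); end stops. A spring detent, about 0.08 N m a click, snaps it into the nearest position when let go. It starts somewhere in programs 1 to 3
- program_grip (a point): on the axis of the program switch, 146 mm above the bench. Black bar grip 48 mm long, 14 mm wide, standing from 130 to 158 mm above the bench on a round disc of 50 mm. This frame turns with it: its x axis points along the bar to the end with the white pointer line. Program 1 points 105 deg to the left of straight away from the robot (at the tick with a green dot), eight white ticks go clockwise from there
- program_pointer (a point): pointer end of the program switch's bar, at its top, 24 mm from the axis
- kv (a joint): tube-voltage knob angle, rad, growing clockwise seen from above: 0 = 0 kV, 0.041888 per kV, 100 kV = 4.189 (end stops). Turns smoothly against a light friction (0.05 N m) and stays where it is left. Starts between 12 and 38 kV
- kv_grip (a point): on the axis of the kV knob, 146 mm above the bench. Grey round knob 38 mm across, its grip standing from 128 to 158 mm above the bench over a 45 mm flange. The frame turns with it: its x axis points to the white pointer line. 0 kV points 120 deg to the left of straight away from the robot, 50 kV straight away, ticks every 5 kV (thicker every 10, longest at 0, 50 and 100), the one at 70 kV is orange
- kv_pointer (a point): pointer end of the kV knob, at its top edge, 19 mm from the axis
- expose_top (a point): centre of the top of the green expose push button, 32 mm across, about 140 mm above the bench, between the two knobs
- expose (a joint): expose button, m pressed: 0 = up, 0.006 = fully down; springs back; 5 N presses it fully, counts as pressed beyond 0.004
- marker: blue marker pen with black cap, 140 x 18 x 18 mm; to be left alone. Origin at its underside
- tape_roll: brown roll of packing tape lying flat, 90 mm across, 48 mm high; to be left alone. Origin at its underside
- cutter: yellow retracted box cutter, 135 x 22 x 16 mm; to be left alone. Origin at its underside
- scanner: handheld barcode scanner, black head with grey pistol grip, about 100 x 160 x 45 mm, lying on its side; to be left alone. Origin at its underside
- label_roll: white label roll, 90 mm across, 60 mm high; to be left alone. Origin at its underside
- tape_gun: red tape dispenser with a tan roll on it and a black grip, about 220 mm long, 80 mm high; to be left alone. Origin at its underside
There are look-alikes about, which are no part of the job. What is shaped like the packet3 but pink or red is not meant.

How it is judged:
On the way, in this order (a step that is already met when the one before it is completed fails the run):
1. every packet lies flat in the drawer (x of packet1 in the frame of drawer_in between -0.08 and 0.08 m and y of packet1 in the frame of drawer_in between -0.165 and 0.165 m and z of packet1 in the frame of drawer_in between 0 and 0.045 m and linear speed of each of packet1, packet2, packet3 below 0.03 m/s and x of packet2 in the frame of drawer_in between -0.08 and 0.08 m and y of packet2 in the frame of drawer_in between -0.165 and 0.165 m and z of packet2 in the frame of drawer_in between 0 and 0.045 m and x of packet3 in the frame of drawer_in between -0.08 and 0.08 m and y of packet3 in the frame of drawer_in between -0.165 and 0.165 m and z of packet3 in the frame of drawer_in between 0 and 0.045 m), for 0.2 s.
2. the drawer is fully shut with the packets in it (x of packet1 in the frame of drawer_in between -0.08 and 0.08 m and y of packet1 in the frame of drawer_in between -0.165 and 0.165 m and z of packet1 in the frame of drawer_in between 0 and 0.045 m and x of packet2 in the frame of drawer_in between -0.08 and 0.08 m and y of packet2 in the frame of drawer_in between -0.165 and 0.165 m and z of packet2 in the frame of drawer_in between 0 and 0.045 m and x of packet3 in the frame of drawer_in between -0.08 and 0.08 m and y of packet3 in the frame of drawer_in between -0.165 and 0.165 m and z of packet3 in the frame of drawer_in between 0 and 0.045 m and value of joint drawer below 0.006 m), for 0.2 s.
3. with the drawer shut, 70 kV and program 6 set, the expose button is held down for two seconds (1.5 s is enough) (all of step 2 and value of joint expose above 0.004 m and value of joint program between 2.49799 and 2.73799 rad and value of joint kv between 2.80649 and 3.05782 rad), for 1.5 s.
At the end, for the whole second after the job is handed in: every packet lies flat inside the green tote, released and at rest (its centre less than 48 mm above the tote's underside); the drawer is shut to within 6 mm; the kV knob is at 70 kV within 3 kV; the program switch is in the click of program 6 (within 0.12 rad); the expose button is up (x of packet1 in the frame of tote between -0.155 and 0.155 m and y of packet1 in the frame of tote between -0.105 and 0.105 m and z of packet1 in the frame of tote between 0 and 0.048 m and linear speed of each of packet1, packet2, packet3 below 0.03 m/s and x of packet2 in the frame of tote between -0.155 and 0.155 m and y of packet2 in the frame of tote between -0.105 and 0.105 m and z of packet2 in the frame of tote between 0 and 0.048 m and x of packet3 in the frame of tote between -0.155 and 0.155 m and y of packet3 in the frame of tote between -0.105 and 0.105 m and z of packet3 in the frame of tote between 0 and 0.048 m and value of joint drawer below 0.006 m and value of joint expose below 0.002 m and value of joint program between 2.49799 and 2.73799 rad and value of joint kv between 2.80649 and 3.05782 rad); the robot touches nothing.
It fails at once if expose is pressed while the drawer is more than 15 mm open (value of joint expose above 0.004 m and value of joint drawer above 0.015 m).
It fails at once if another thing on the bench is moved more than 50 mm (distance of any of marker, tape_roll, cutter, scanner, label_roll, tape_gun from where it was at the start of the episode above 0.05 m).
Of packet1, packet2, packet3 only 2 to 3 are there at a start; the rules pass over those that are not, and their reading is None.
At some moment in a run one of packet1, packet2, packet3 may be knocked a few centimetres aside while the robot is not near it.
Once in a run the grip may slacken for a moment while it holds something.
It also fails if it takes over 210 s, if anything falls off the work surface, if the arm or the gripper's body presses on something with over 40 N, if the wrist force passes 120 N, or if a joint passes its speed limit or range.

## Robot

A 7-joint arm with a two-finger parallel gripper is mounted at the origin on the work surface. World frame = base frame: x ahead of the robot, y to its left, z up, the work surface at z = 0. Lengths are in m, angles in rad, forces in N, time in s.
With the tool pointing down it reaches from about 0.4 to 0.85 m from the base axis. Payload 6.9 kg.
Tool frame: the origin (TCP) lies where the fingers leave the gripper's body, on its centre line; the fingertips stand 73 mm ahead of it and the grasp point (between the pads) lies 54 mm ahead of it; y points along the fingers, z is the direction in which the jaws open and shut, and the axes are right-handed (so a half turn about y gives the same grasp; the last joint's range is limited). The gripper opens to 85 mm and grips with 20 to 120 N. Pads are 22 mm wide; open, the fingers measure 114 mm over their backs; the gripper's body (76 mm by 85 mm) begins 54 mm behind the grasp point. The pads swing forward as they close: fully open they stand 13 mm farther back than shut.
Start: joints at [1.31, 0.507, -0.238, 1.5, 0.126, 1.149, -0.155], TCP at [0.224, -0.584, 0.304] pointing down, gripper open.
Joint ranges: [-3.08, 3.08], [-0.24, 2.05], [-1.43, 1.35], [0, 2.5], [-1.52, 4.66], [0.17, 1.96], [-2.89, 2.89]. Speed limits (rad/s): [2.39, 2.39, 3.14, 3.14, 3.14, 3.14, 3.14].

## Interface

Orientations are given as a rotation vector (axis times angle).
In Python, from cell import manip, vision, workorder gives the robot as it stands.
- The arm moves only by the tool step_arm, never from a script. Its arguments are lists of equal length, an entry for each row: "xyz": the shift along the tool's x, y, z in m, a list of three; "roll": the turn about the tool's y in degrees. In form: {"xyz": [[dx, dy, dz], ...], "roll": [roll, ...]}. A call has 1 to 20 rows; each row shifts and turns the commanded pose from where the row before left it, along the tool's axes as they then stand; what a row does not reach is not made up. A row lasts 1/8 s, in which the tool goes at most 62.5 mm and 10.7 degrees, less where a joint would pass 70% of its speed; a pose out of reach is approached as far as the arm can. A call with a gripper value outside its range is refused whole. "jaw" is the closure, from 0 (fully open) to 1 (shut), set as the call begins (left out, the last holds). The fingers move at their own pace and stop on an object; the grip force is fixed at half the most. Time passes only in rows, so rows that do not move let the fingers close. It gives the time, the measured TCP pose, the force and the opening at its end, in the units of the state.
- manip.observe(): the state, without advancing time (a new reading comes with each control period).
- vision.get_image(name): name is "scene" or "side" or "wrist"; returns the picture (420x560x3 uint8, red, green, blue); there is no depth.
- vision.camera_info(name): a dict with "mtx" (3x3 intrinsics, pixels), "world_from_camera" (4x4, takes a point from camera to world coordinates). Camera axes: x right, y up, looking along -z (the intrinsics and any distortion apply to the point x, -y, -z); pixel columns grow to the right and rows downward; lengths in m; the calibration is good to about 2 mm. A picture is of the moment at which its call begins: read the wrist's pose just before it. camera_info takes no time and is no camera call; for the wrist camera it gives the pose at the moment of the call.
- workorder.job_done(): hands the job in, once; it reports no verdict.
The state is a dict: "time": time; "joint_positions": joint angles; "qd": joint speeds; "effort": joint torques, N m; "tcp_pos": TCP position; "tool_rot": TCP orientation; "ft_force": force on the tool from outside, world axes, zero at the start; "wrist_torque": the same for the moment, N m; "opening": finger opening in m.
Only numpy, scipy, OpenCV 4.12 (cv2) and the standard library are available. Lean on these libraries where they do the work, as an engineer would, in place of code of your own. Each camera call takes 0.05 s, during which the arm holds its last target.

## Working session

There is one attempt and no reset: what is moved stays moved. The work goes in short steps, Python scripts to look and compute and a tool call to move; the robot and the scene stay as the last step left them, time stands still between calls to the robot, and variables do not carry over. Pictures are saved under pics/ and viewed, and the job is handed in when it is done.

Besides the shell and the picture viewer there is one more tool, called after "Call:" as name(argument=value, ...), one argument or row to a line, values as JSON. step_arm: Moves the arm, as the interface text tells. Its arguments: {"type":"object","properties":{"xyz":{"type":"array","items":{"type":"array","items":{"type":"number"}}},"roll":{"type":"array","items":{"type":"number"}},"jaw":{"type":"number"}},"required":["xyz","roll"]}

```bash
ls; mkdir -p pics
python3 - <<'E'
from cell import manip, vision, workorder
import cv2,numpy as np
np.set_printoptions(precision=4,suppress=True)
s=manip.observe()
for k,v in s.items(): print(k,v)
for n in ["scene","side","wrist"]:
    i=vision.camera_info(n); print(n,i)
    cv2.imwrite(f"pics/a_{n}.png",vision.get_image(n)[:,:,::-1])
E
```

```text
pics
time 0.0
joint_positions [ 1.3105  0.5083 -0.2375  1.5011  0.1257  1.1489 -0.1548]
qd [ 0.0015  0.001  -0.0011 -0.0004 -0.0006 -0.0008  0.0008]
effort [ -0.0007 -62.0603  -2.1864 -24.9657   0.0128   0.0119   0.    ]
tcp_pos [ 0.2234 -0.5833  0.303 ]
tool_rot [-0.3744  2.0238 -2.0202]
ft_force [-0.5291  0.2317 -0.3656]
wrist_torque [ 0.0197 -0.0392  0.0027]
opening 0.08531952979497659
scene {'mtx': array([[438.4811,   0.    , 282.9447],
       [  0.    , 438.4811, 215.7017],
       [  0.    ,   0.    ,   1.    ]]), 'world_from_camera': array([[ 0.0765, -0.7219,  0.6878,  1.596 ],
       [ 0.997 ,  0.0498, -0.0586, -0.0841],
       [ 0.0081,  0.6902,  0.7235,  1.2645],
       [ 0.    ,  0.    ,  0.    ,  1.    ]])}
side {'mtx': array([[537.0088,   0.    , 280.928 ],
       [  0.    , 537.0088, 204.6766],
       [  0.    ,   0.    ,   1.    ]]), 'world_from_camera': array([[ 0.7955,  0.3036, -0.5244, -0.4274],
       [-0.6054,  0.4323, -0.6682, -1.1421],
       [ 0.0238,  0.8491,  0.5277,  1.0678],
       [ 0.    ,  0.    ,  0.    ,  1.    ]])}
wrist {'mtx': array([[294.6759,   0.    , 275.6311],
       [  0.    , 294.6759, 216.0908],
       [  0.    ,   0.    ,   1.    ]]), 'world_from_camera': array([[ 0.3586,  0.8926,  0.2731,  0.2938],
       [-0.9335,  0.3434,  0.1035, -0.5562],
       [-0.0014, -0.292 ,  0.9564,  0.3732],
       [ 0.    ,  0.    ,  0.    ,  1.    ]])}
```

View pics/a_scene.png

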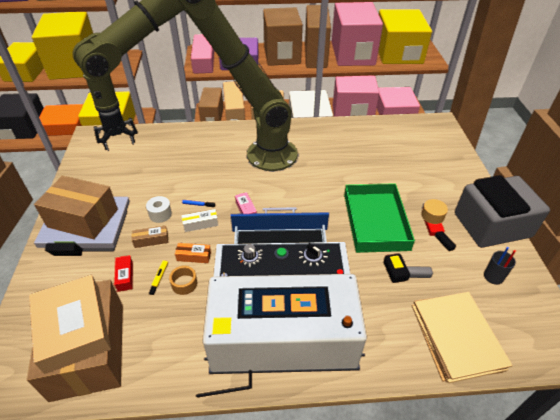

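View pics/a_side.png

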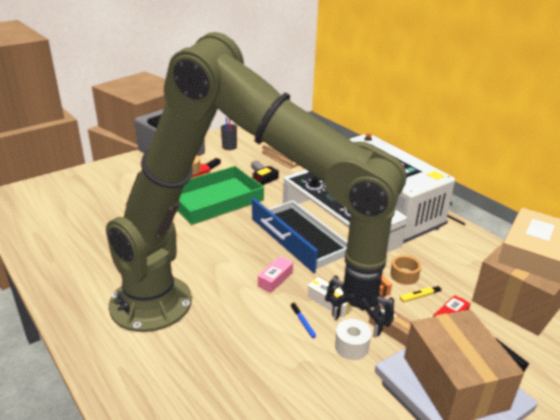

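View pics/a_wrist.png

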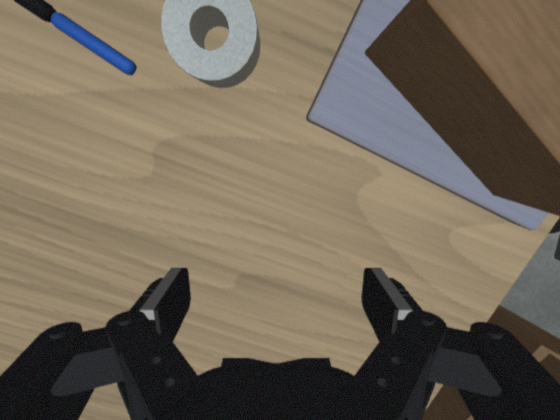

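Candidates, in scene pixels: packet1 is the brown one at (150,236), packet2 the white one at (199,219) and packet3 the orange one at (193,253). The look-alikes are pink at (245,203) and red at (122,272); both are excluded. I'll check this in close crops.

```bash
cat > h.py <<'E'
import numpy as np, cv2
from cell import manip, vision, workorder
from scipy.spatial.transform import Rotation as R
np.set_printoptions(precision=4,suppress=True)
def snap(n,name,crop=None,k=1):
    info=vision.camera_info(n); im=vision.get_image(n)[:,:,::-1].copy()
    cv2.imwrite(f"pics/{name}_raw.png",im); np.savez(f"pics/{name}.npz",**info)
    show(name,crop,k,name)
def show(name,crop,k,out):
    im=cv2.imread(f"pics/{name}_raw.png")
    if crop:
        x0,y0,x1,y1=crop; im=im[y0:y1,x0:x1]
    else: x0=y0=0
    im=cv2.resize(im,None,fx=k,fy=k,interpolation=cv2.INTER_CUBIC)
    if crop:
        st=20
        for x in range((x0//st+1)*st,x1,st):
            cv2.line(im,((x-x0)*k,0),((x-x0)*k,6),(0,0,255),1); cv2.putText(im,str(x),((x-x0)*k-8,16),0,0.35,(0,0,255),1)
        for y in range((y0//st+1)*st,y1,st):
            cv2.line(im,(0,(y-y0)*k),(6,(y-y0)*k),(0,0,255),1); cv2.putText(im,str(y),(8,(y-y0)*k+4),0,0.35,(0,0,255),1)
    cv2.imwrite(f"pics/{out}.png",im)
def px2w(name,uv,z):
    d=np.load(f"pics/{name}.npz"); M=d["mtx"];T=d["world_from_camera"]
    uv=np.atleast_2d(np.array(uv,float)); 
    c=np.c_[(uv[:,0]-M[0,2])/M[0,0],-(uv[:,1]-M[1,2])/M[1,1],-np.ones(len(uv))]
    w=c@T[:3,:3].T; t=(z-T[2,3])/w[:,2]
    return T[:3,3]+w*t[:,None]
def w2px(name,p):
    d=np.load(f"pics/{name}.npz"); M=d["mtx"];T=d["world_from_camera"]
    c=(np.atleast_2d(p)-T[:3,3])@T[:3,:3]
    return np.c_[M[0,2]+M[0,0]*c[:,0]/-c[:,2], M[1,2]+M[1,1]*c[:,1]/c[:,2]]
def st():
    s=manip.observe(); Rm=R.from_rotvec(s["tool_rot"]).as_matrix()
    print("t",round(s["time"],2),"tcp",s["tcp_pos"],"x",Rm[:,0],"y",Rm[:,1],"z",Rm[:,2],"f",s["ft_force"],"op",round(s["opening"],4))
    return s["tcp_pos"],Rm
E
python3 - <<'E'
from h import *
snap("scene","s1",(90,180,280,310),4)
show("s1",(200,195,370,295),4,"s1b"); show("s1",(330,170,480,260),5,"s1c")
_,Rm=st()
E
```

```text
t 0.2 tcp [ 0.2234 -0.5835  0.3034] x [-0.9338 -0.3577 -0.    ] y [-0.0004  0.001  -1.    ] z [ 0.3577 -0.9338 -0.0011] f [ 0.0095  0.3992 -0.0222] op 0.0854
```

View pics/s1.png

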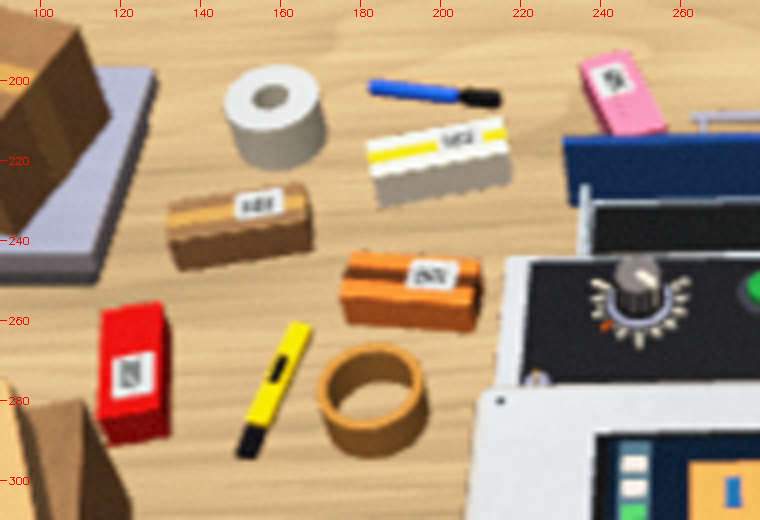

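View pics/s1b.png

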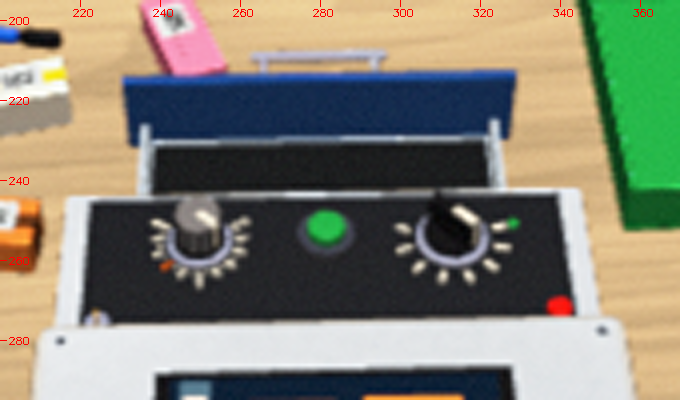

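View pics/s1c.png

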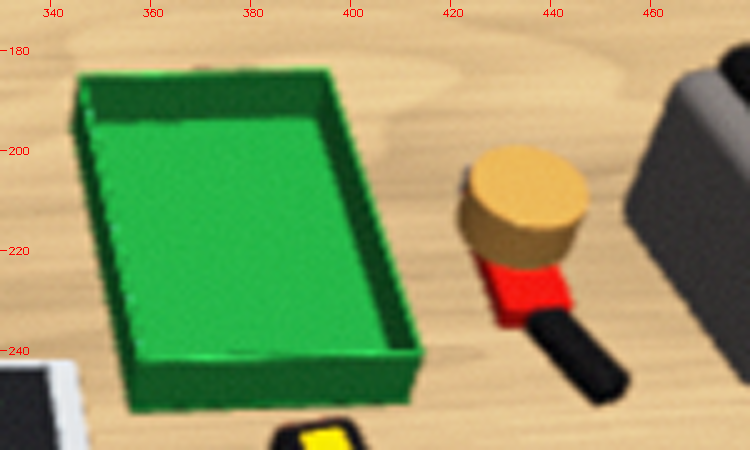

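The crops confirm brown, white and orange as the packets. Next I'll compute their positions.

Run:
```python
from h import *
def box(n,px,z):
    p=px2w("s1",px,z); c=p.mean(0); a=(p[1]+p[2]-p[0]-p[3])/2; b=(p[0]+p[1]-p[2]-p[3])/2
    print(n,"c",c,"L",np.linalg.norm(a),"W",np.linalg.norm(b),"yaw of a (deg from +y toward +x)",np.degrees(np.arctan2(a[0],a[1]))); 
box("p1",[(131.8,231.2),(165.8,226),(168.2,234.5),(133.2,239.5)],.046)
box("p2",[(181.5,215.7),(215,209.5),(218,217.5),(184.5,224)],.048)
box("p3",[(177.5,243),(210.2,244.5),(208.7,255.7),(175.2,253.2)],.044)
box("tote",[(346,185),(395.6,183.6),(414.6,240.4),(356.6,241.6)],.06)
print("deck",px2w("s1",[(216.7,244.2),(345.5,242.5)],.118))
print("expose",px2w("s1",(281.5,251.5),.14),"kv",px2w("s1",(249,248.7),.158),"prog",px2w("s1",(313,249),.158))
print("handle",px2w("s1",[(263.2,208.7),(296,208.7)],.085))
print("panel",px2w("s1",[(231,214),(328.7,213)],.098))
print("pink",px2w("s1",[(235,196),(246,193),(256,212),(243,213.5)],.044))
print("marker",px2w("s1",[(182,201),(214,205)],.018),"labelroll",px2w("s1",(158,206),.06))
print("taperoll",px2w("s1",(183,273),.048),"cutter",px2w("s1",[(165,261),(152,293)],.016))
```

```text
p1 c [ 0.4906 -0.4823  0.046 ] L 0.12442223762786576 W 0.04407390990697544 yaw of a (deg from +y toward +x) -7.657156187228579
p2 c [ 0.4225 -0.3025  0.048 ] L 0.12800255854254675 W 0.04605802731974722 yaw of a (deg from +y toward +x) -11.19254564039452
p3 c [ 0.578  -0.3195  0.044 ] L 0.11980838147937065 W 0.04933761223457193 yaw of a (deg from +y toward +x) 8.40201661608464
tote c [0.4506 0.3794 0.06  ] L 0.20766732822368272 W 0.3035511768591592 yaw of a (deg from +y toward +x) 1.9852984890349086
deck [[ 0.6241 -0.226   0.118 ]
 [ 0.6471  0.2125  0.118 ]]
expose [[ 0.6889 -0.0102  0.14  ]] kv [[ 0.6844 -0.116   0.158 ]] prog [[0.7002 0.0916 0.158 ]]
handle [[ 0.4332 -0.0601  0.085 ]
 [ 0.4417  0.0634  0.085 ]]
panel [[ 0.4653 -0.18    0.098 ]
 [ 0.485   0.1805  0.098 ]]
pink [[ 0.3135 -0.1689  0.044 ]
 [ 0.299  -0.1246  0.044 ]
 [ 0.4088 -0.0879  0.044 ]
 [ 0.4134 -0.1383  0.044 ]]
marker [[ 0.3009 -0.3846  0.018 ]
 [ 0.3328 -0.2548  0.018 ]] labelroll [[ 0.366  -0.4645  0.06  ]]
taperoll [[ 0.6848 -0.3454  0.048 ]] cutter [[ 0.6032 -0.4205  0.016 ]
 [ 0.7367 -0.4493  0.016 ]]
```

```bash
cat >> h.py <<'E'
def to(x,y,z,th):
    """deltas in present tool axes to reach TCP x,y,z, then roll to jaw azimuth th"""
    p,Rm=st(); d=np.array([x,y,z])-p
    a=np.degrees(np.arctan2(Rm[1,2],Rm[0,2])); r=-((th-a+180)%360-180)
    print("th now",round(a,2),"delta tool xyz (before roll)",Rm.T@d,"roll",round(r,2))
    q=manip.observe()["joint_positions"]; print("q",np.array(q))
E
python3 - <<'E'
from h import *
to(.4225,-.3025,.27,11.2)
E
```

```text
t 0.2 tcp [ 0.2234 -0.5835  0.3034] x [-0.9338 -0.3577 -0.    ] y [-0.0004  0.001  -1.    ] z [ 0.3577 -0.9338 -0.0011] f [ 0.0095  0.3992 -0.0222] op 0.0854
th now -69.04 delta tool xyz (before roll) [-0.2864  0.0336 -0.1911] roll -80.24
q [ 1.3105  0.508  -0.2376  1.5007  0.1257  1.1489 -0.1548]
```

Call:
step_arm(
  xyz=[
    [-0.036,0.004,-0.024],
    [-0.036,0.004,-0.024],
    [-0.036,0.004,-0.024],
    [-0.036,0.004,-0.024],
    [-0.036,0.004,-0.024],
    [-0.036,0.004,-0.024],
    [-0.036,0.004,-0.024],
    [-0.036,0.004,-0.024],
    [0,0,0],
    [0,0,0],
    [0,0,0],
    [0,0,0],
    [0,0,0],
    [0,0,0],
    [0,0,0],
    [0,0,0],
    [0,0,0],
  ],
  roll=[0,0,0,0,0,0,0,0,-10,-10,-10,-10,-10,-10,-10,-10,0],
  jaw=0,
)

```text
time: 2.33
tcp_pos: [0.4236, -0.3015, 0.2717]
tool_rot: [-1.293, 1.069, -1.068]
ft_force: [0.3, -0.5, -0.0]
opening: 0.0854
```

Run:
```python
from h import *
to(.4225,-.3025,.27,11.2)
snap("wrist","w1")
snap("scene","s2",(90,180,280,310),4)
```

```text
t 2.33 tcp [ 0.4236 -0.3015  0.2717] x [ 0.1886 -0.982  -0.0005] y [-0.0001  0.0005 -1.    ] z [0.982  0.1886 0.    ] f [ 0.3246 -0.5126 -0.01  ] op 0.0854
th now 10.87 delta tool xyz (before roll) [ 0.0008  0.0017 -0.0013] roll -0.33
q [ 1.0305  0.4283 -0.6652  1.8197  0.3091  0.9996  0.4295]
```

View pics/w1.png

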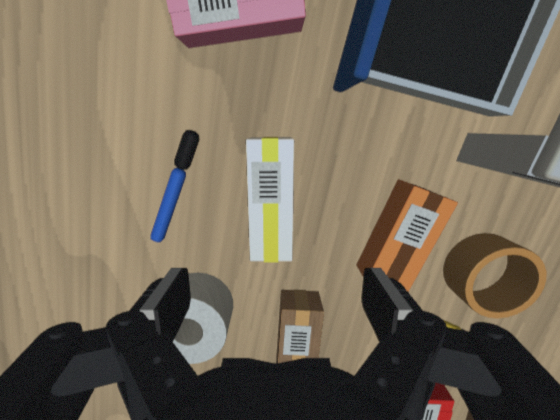

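The wrist view shows packet2 (white, yellow tape) with corners near (247,139), (293,139), (294,261) and (250,262). The pink block is at the top left and the orange packet is at (410,235).

```bash
cat >> h.py <<'E'
def box(name,px,z):
    p=px2w(name,px,z); c=p.mean(0)
    r=cv2.minAreaRect((p[:,:2]*1000).astype(np.float32))
    a=(p[1]+p[2]-p[0]-p[3])/2; b=(p[0]+p[1]-p[2]-p[3])/2
    la,lb=np.linalg.norm(a),np.linalg.norm(b); w=a if la<lb else b
    th=np.degrees(np.arctan2(w[1],w[0])); th=(th+90)%180-90
    print(name,"c",c,"sizes",la,lb,"width azimuth",th); return c,th
E
python3 - <<'E'
from h import *
c,th=box("w1",[(247,139),(293,139),(294,261),(250,262)],.048)
box("w1",[(401,181),(455,203),(405,296),(358,268)],.044)
to(c[0],c[1],.085,th)
E
```

```text
w1 c [ 0.4204 -0.3039  0.048 ] sizes 0.046270285664688174 0.12971096876245797 width azimuth 11.685903089318174
w1 c [ 0.569  -0.3163  0.044 ] sizes 0.06504686892913704 0.11052841074559444 width azimuth -15.886221853725289
t 2.42 tcp [ 0.4237 -0.3014  0.2718] x [ 0.186  -0.9826 -0.0002] y [-0.0001  0.0002 -1.    ] z [ 0.9826  0.186  -0.0001] f [ 1.1035 -0.505  -0.4501] op 0.0852
th now 10.72 delta tool xyz (before roll) [ 0.0018  0.1868 -0.0037] roll -0.97
q [ 1.0295  0.4279 -0.6639  1.8197  0.3087  0.9995  0.4271]
```

Call:
step_arm(
  xyz=[
    [0.002,0,-0.004],
    [0,0.04,0],
    [0,0.04,0],
    [0,0.04,0],
    [0,0.035,0],
    [0,0.02,0],
    [0,0.012,0],
    [0,0,0],
  ],
  roll=[-1,0,0,0,0,0,0,0],
  jaw=0,
)

```text
time: 3.42
tcp_pos: [0.4201, -0.304, 0.0845]
tool_rot: [-1.301, 1.055, -1.054]
ft_force: [0.8, -0.8, -0.1]
opening: 0.0854
```

Call:
step_arm(
  xyz=[
    [0,0,0],
    [0,0,0],
    [0,0,0],
    [0,0,0],
    [0,0,0],
    [0,0,0],
    [0,0,0],
    [0,0,0],
  ],
  roll=[0,0,0,0,0,0,0,0],
  jaw=1,
)

```text
time: 4.42
tcp_pos: [0.4205, -0.3044, 0.0858]
tool_rot: [-1.301, 1.053, -1.056]
ft_force: [0.0, -0.5, 6.3]
opening: 0.0462
```

Call:
step_arm(
  xyz=[
    [0,-0.02,0],
    [0,-0.04,0],
    [0,-0.04,0],
    [0,-0.04,0],
    [0,-0.03,0],
    [0,0,0],
  ],
  roll=[0,0,0,0,0,0],
)

```text
time: 5.18
tcp_pos: [0.421, -0.3044, 0.2571]
tool_rot: [-1.301, 1.051, -1.058]
ft_force: [1.2, -0.3, -3.0]
opening: 0.0463
```

Run:
```python
from h import *
o=np.array([.6356,-.0068]); xs=np.array([.9986,-.052]); ys=np.array([.052,.9986])
t=o-.079*xs+.100*ys; print(t)
to(t[0],t[1],.24,87)
snap("wrist","w2")
```

```text
[0.5619 0.0972]
t 5.17 tcp [ 0.421  -0.3044  0.2571] x [ 0.2067 -0.9784  0.0037] y [ 0.0036 -0.003  -1.    ] z [0.9784 0.2067 0.0029] f [ 1.1953 -0.2772 -2.9611] op 0.0463
th now 11.93 delta tool xyz (before roll) [-0.3638  0.0164  0.2208] roll -75.07
q [ 1.0396  0.4438 -0.6709  1.8453  0.3331  0.962   0.4318]
```

View pics/w2.png

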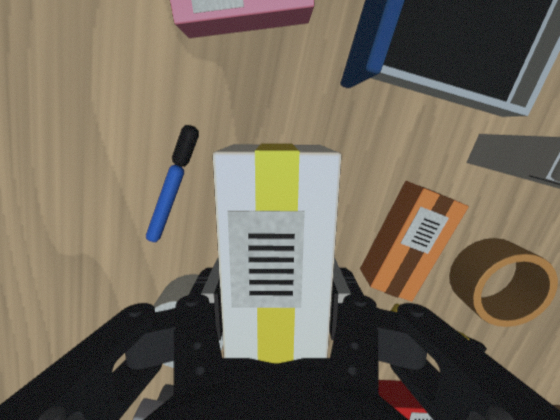

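Call:
step_arm(
  xyz=[
    [-0.0455,0.005,0.0276],
    [-0.0455,0.005,0.0276],
    [-0.0455,0.005,0.0276],
    [-0.0455,0.005,0.0276],
    [-0.0455,0.005,0.0276],
    [-0.0455,0.005,0.0276],
    [-0.0455,0.005,0.0276],
    [-0.0455,0.005,0.0276],
    [0,0,0],
    [0,0,0],
    [0,0,0],
    [0,0,0],
    [0,0,0],
    [0,0,0],
    [0,0,0],
    [0,0,0],
    [0,0,0],
    [0,0,0],
  ],
  roll=[0,0,0,0,0,0,0,0,-10,-10,-10,-10,-10,-10,-10,-5,0,0],
)

```text
time: 7.48
tcp_pos: [0.5605, 0.0976, 0.214]
tool_rot: [-1.57, 0.044, -0.042]
ft_force: [-0.3, 0.8, -1.7]
opening: 0.0463
```

Run:
```python
from h import *
to(.5619,.0972,.105,87)
snap("wrist","w3")
snap("scene","s3",(190,170,370,305),4)
```

```text
t 7.47 tcp [0.5605 0.0976 0.214 ] x [ 0.9985 -0.0549 -0.0013] y [-0.0013 -0.0001 -1.    ] z [ 0.0549  0.9985 -0.0002] f [-0.2559  0.8365 -1.7306] op 0.0463
th now 86.86 delta tool xyz (before roll) [ 0.0016  0.109  -0.0003] roll -0.14
q [ 0.3803  0.6727 -0.9972  1.7694  0.6409  1.0644  0.6679]
```

View pics/w3.png

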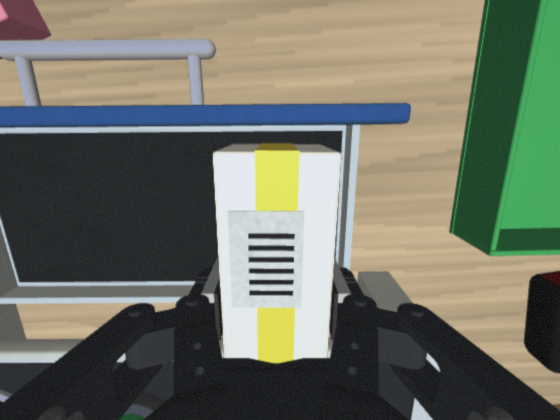

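View pics/s3.png

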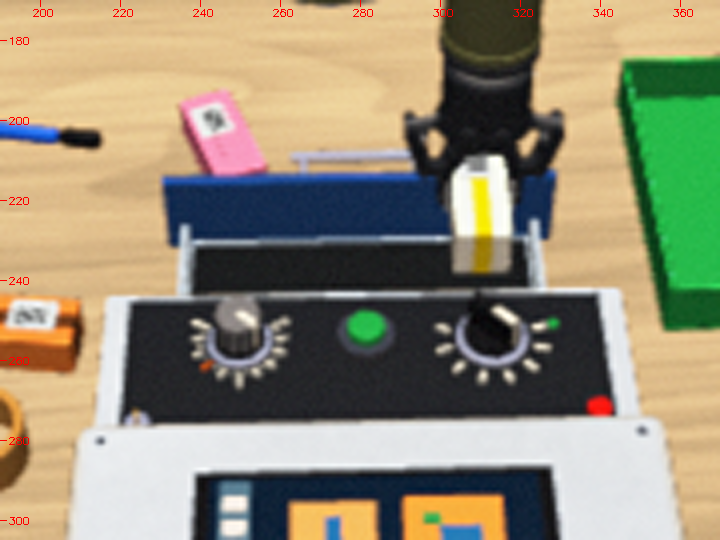

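Run:
```python
from h import *
o=np.array([.6356,-.0068]); xs=np.array([.9986,-.052]); ys=np.array([.052,.9986])
def s(n,px,z):
    p=px2w("w3",px,z); q=p[:,:2]-o; print(n,p, "s-frame",np.c_[q@xs,q@ys])
s("backwall inner top",[(100,284),(190,283)],.04)
s("right wall inner top",[(344,160),(344,240)],.04)
s("left wall inner top",[(5,235)],.04)
s("panel top outer",[(50,104),(350,103)],.098)
s("panel top inner",[(50,125),(350,123)],.098)
s("handle",[(10,49),(205,49)],.085)
s("deck front edge",[(40,342)],.118)
s("tote near corner",[(452,232),(490,251)],.06)
```

```text
backwall inner top [[ 0.6185 -0.0686  0.04  ]
 [ 0.6219  0.0153  0.04  ]] s-frame [[-0.0139 -0.0626]
 [-0.0148  0.0213]]
right wall inner top [[0.5164 0.1568 0.04  ]
 [0.5867 0.1577 0.04  ]] s-frame [[-0.1276  0.1571]
 [-0.0574  0.1617]]
left wall inner top [[ 0.5659 -0.1414  0.04  ]] s-frame [[-0.0627 -0.1381]]
panel top outer [[ 0.4673 -0.0305  0.098 ]
 [ 0.4763  0.147   0.098 ]] s-frame [[-0.1668 -0.0324]
 [-0.1671  0.1453]]
panel top inner [[ 0.479  -0.0337  0.098 ]
 [ 0.4876  0.1472  0.098 ]] s-frame [[-0.155  -0.035 ]
 [-0.1558  0.1461]]
handle [[ 0.4339 -0.0553  0.085 ]
 [ 0.4403  0.0622  0.085 ]] s-frame [[-0.1989 -0.0589]
 [-0.1987  0.0587]]
deck front edge [[ 0.6181 -0.0646  0.118 ]] s-frame [[-0.0145 -0.0586]]
tote near corner [[0.5763 0.2402 0.06  ]
 [0.5947 0.2734 0.06  ]] s-frame [[-0.0721  0.2436]
 [-0.0554  0.2777]]
```

Call:
step_arm(
  xyz=[
    [0.001,0.03,0],
    [0,0.03,0],
    [0,0.025,0],
    [0,0.015,0],
    [0,0.006,0],
    [0,0.003,0],
    [0,0,0],
    [0,0,0],
  ],
  roll=[0,0,0,0,0,0,0,0],
)

```text
time: 8.57
tcp_pos: [0.5621, 0.0978, 0.1065]
tool_rot: [-1.57, 0.041, -0.043]
ft_force: [0.2, 1.5, -0.8]
opening: 0.046
```

Call:
step_arm(
  xyz=[
    [0,0,0],
    [0,0,0],
    [0,0,0],
    [0,0,0],
    [0,0,0],
  ],
  roll=[0,0,0,0,0],
  jaw=0.2,
)

```text
time: 9.2
tcp_pos: [0.5619, 0.0977, 0.1059]
tool_rot: [-1.57, 0.042, -0.042]
ft_force: [-0.2, 0.5, -0.1]
opening: 0.0683
```

Call:
step_arm(
  xyz=[
    [0,-0.02,0],
    [0,-0.04,0],
    [0,-0.05,0],
    [0,-0.05,0],
    [0,0,0],
  ],
  roll=[0,0,0,0,0],
)

```text
time: 9.82
tcp_pos: [0.5629, 0.0993, 0.2711]
tool_rot: [-1.568, 0.036, -0.047]
ft_force: [0.0, 0.8, -0.8]
opening: 0.0683
```

Run:
```python
from h import *
to(.4906,-.4823,.26,7.7)
snap("wrist","w4")
```

```text
t 9.82 tcp [0.5629 0.0993 0.2711] x [ 0.9986 -0.0526  0.0073] y [ 0.0074  0.0021 -1.    ] z [0.0526 0.9986 0.0025] f [ 0.0334  0.804  -0.7807] op 0.0683
th now 86.98 delta tool xyz (before roll) [-0.0417  0.0094 -0.5846] roll 79.28
q [ 0.4065  0.6156 -1.0422  1.6943  0.5762  1.1639  0.7275]
```

View pics/w4.png

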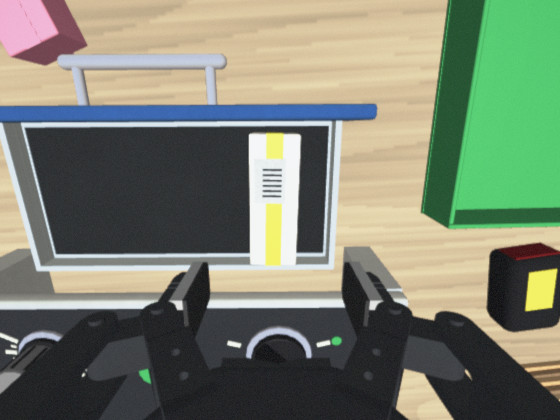

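Call:
step_arm(
  xyz=[
    [-0.0038,0.001,-0.0532],
    [-0.0038,0.001,-0.0532],
    [-0.0038,0.001,-0.0532],
    [-0.0038,0.001,-0.0532],
    [-0.0038,0.001,-0.0532],
    [-0.0038,0.001,-0.0532],
    [-0.0038,0.001,-0.0532],
    [-0.0038,0.001,-0.0532],
    [-0.0038,0.001,-0.0532],
    [-0.0038,0.001,-0.0532],
    [-0.0038,0,-0.0532],
    [0,0,0],
    [0,0,0],
    [0,0,0],
    [0,0,0],
    [0,0,0],
    [0,0,0],
    [0,0,0],
    [0,0,0],
    [0,0,0],
  ],
  roll=[0,0,0,0,0,0,0,0,0,0,0,10,10,10,10,10,10,10,9,0],
  jaw=0,
)

```text
time: 12.38
tcp_pos: [0.4888, -0.484, 0.2552]
tool_rot: [-1.273, 1.107, -1.104]
ft_force: [0.3, -0.4, 1.4]
opening: 0.0855
```

Run:
```python
from h import *
box("w4",[(250,134),(300,135),(296,265),(249,264)],.066)
o=np.array([.6356,-.0068]); xs=np.array([.9986,-.052]); ys=np.array([.052,.9986])
q=px2w("w4",[(250,134),(300,135),(296,265),(249,264)],.066)[:,:2]-o; print(np.c_[q@xs,q@ys])
to(.4906,-.4823,.26,7.7)
snap("wrist","w5")
```

```text
w4 c [0.5625 0.0987 0.066 ] sizes 0.046666376849816234 0.1290435223130236 width azimuth 85.77963957408156
[[-0.1434  0.0804]
 [-0.1426  0.1253]
 [-0.0134  0.1244]
 [-0.0146  0.0761]]
t 12.38 tcp [ 0.4888 -0.484   0.2552] x [ 0.1399 -0.9902 -0.001 ] y [-0.0015  0.0008 -1.    ] z [ 0.9902  0.1399 -0.0014] f [ 0.3051 -0.3657  1.3998] op 0.0855
th now 8.04 delta tool xyz (before roll) [-0.0015 -0.0048  0.0021] roll 0.34
q [ 1.112   0.7139 -0.7085  1.3781  0.4706  1.2221  0.5047]
```

View pics/w5.png

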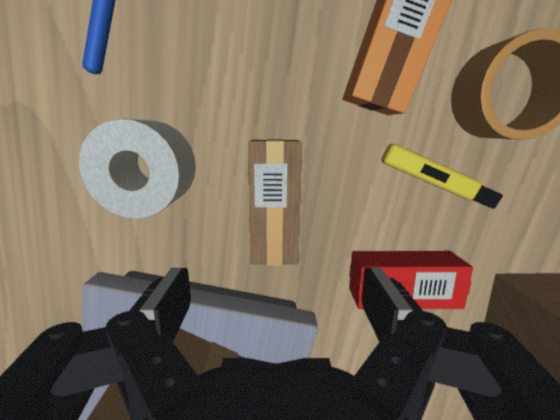

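Packet1 (brown) is clear in the wrist view at (249..301, 140..265). The label roll at (130,168) stays clear of the left finger.

Run:
```python
from h import *
c,th=box("w5",[(249,140),(301,140),(299,265),(250,265)],.046)
to(c[0],c[1],.083,th)
print(px2w("w5",[(315,320),(84,280)],.03), px2w("w5",[(178,180)],.06))
```

```text
w5 c [ 0.4887 -0.4843  0.046 ] sizes 0.04945336265435285 0.12640822102571958 width azimuth 8.133227088074449
t 12.43 tcp [ 0.4888 -0.4841  0.2553] x [ 0.1422 -0.9898 -0.0009] y [-0.0012  0.0007 -1.    ] z [ 0.9898  0.1422 -0.0011] f [-0.5701 -0.2682 -0.5549] op 0.0852
th now 8.18 delta tool xyz (before roll) [0.0004 0.1723 0.    ] roll 0.04
q [ 1.1124  0.714  -0.7093  1.3779  0.471   1.2223  0.5068]
[[ 0.5553 -0.6183  0.03  ]
 [ 0.2891 -0.6035  0.03  ]] [[ 0.3978 -0.4684  0.06  ]]
```

Call:
step_arm(
  xyz=[
    [0,0.04,0],
    [0,0.04,0],
    [0,0.04,0],
    [0,0.03,0],
    [0,0.014,0],
    [0,0.008,0],
    [0,0,0],
  ],
  roll=[0,0,0,0,0,0,0],
  jaw=0,
)

```text
time: 13.3
tcp_pos: [0.4893, -0.4845, 0.0842]
tool_rot: [-1.272, 1.105, -1.106]
ft_force: [0.6, -0.9, 0.3]
opening: 0.0853
```

Call:
step_arm(
  xyz=[
    [0,0,0],
    [0,0,0],
    [0,0,0],
    [0,0,0],
    [0,0,0],
    [0,0,0],
    [0,0,0],
    [0,-0.02,0],
    [0,-0.04,0],
    [0,-0.04,0],
    [0,-0.03,0],
    [0,0,0],
  ],
  roll=[0,0,0,0,0,0,0,0,0,0,0,0],
  jaw=1,
)

```text
time: 14.8
tcp_pos: [0.4902, -0.4846, 0.2174]
tool_rot: [-1.271, 1.102, -1.111]
ft_force: [0.1, -0.6, -2.5]
opening: 0.0493
```

Run:
```python
from h import *
o=np.array([.6356,-.0068]); xs=np.array([.9986,-.052]); ys=np.array([.052,.9986])
t=o-.079*xs+.0*ys; print(t)
to(t[0],t[1],.215,87)
```

```text
[ 0.5567 -0.0027]
t 14.8 tcp [ 0.4902 -0.4846  0.2174] x [ 0.1386 -0.9903  0.0037] y [ 0.0042 -0.0032 -1.    ] z [0.9903 0.1386 0.0037] f [ 0.0529 -0.6414 -2.503 ] op 0.0493
th now 7.96 delta tool xyz (before roll) [-0.4681  0.0012  0.1326] roll -79.04
q [ 1.109   0.7447 -0.6954  1.4281  0.4981  1.1428  0.4782]
```

Call:
step_arm(
  xyz=[
    [-0.0468,0,0.0133],
    [-0.0468,0,0.0133],
    [-0.0468,0,0.0133],
    [-0.0468,0,0.0133],
    [-0.0468,0,0.0133],
    [-0.0468,0,0.0133],
    [-0.0468,0,0.0133],
    [-0.0468,0,0.0133],
    [-0.0468,0,0.0133],
    [-0.0468,0,0.0133],
    [0,0,0],
    [0,0,0],
    [0,0,0],
    [0,0,0],
    [0,0,0],
    [0,0,0],
    [0,0,0],
    [0,0,0],
    [0,0,0],
    [0,0,0],
  ],
  roll=[0,0,0,0,0,0,0,0,0,0,-10,-10,-10,-10,-10,-10,-10,-9,0,0],
)

```text
time: 17.3
tcp_pos: [0.5557, -0.0027, 0.2134]
tool_rot: [-1.57, 0.045, -0.044]
ft_force: [0.3, -0.3, -3.0]
opening: 0.0489
```

Run:
```python
from h import *
to(.5567,-.0027,.105,87)
snap("wrist","w6")
```

```text
t 17.3 tcp [ 0.5557 -0.0027  0.2134] x [ 0.9984 -0.0564 -0.001 ] y [-0.001   0.0001 -1.    ] z [0.0564 0.9984 0.0001] f [ 0.256  -0.3099 -2.9525] op 0.0489
th now 86.76 delta tool xyz (before roll) [0.0012 0.1084 0.    ] roll -0.24
q [ 0.6061  0.6912 -1.0854  1.8048  0.691   1.0844  0.7805]
```

View pics/w6.png

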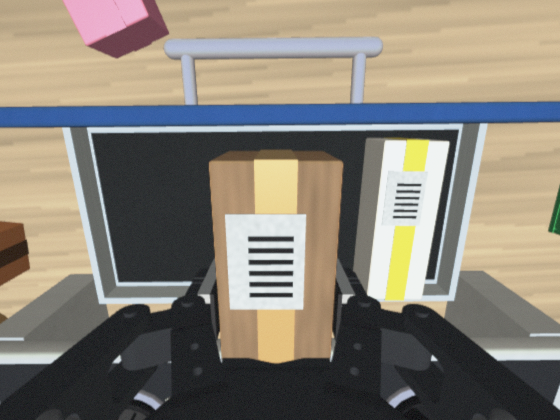

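Call:
step_arm(
  xyz=[
    [0.001,0.03,0],
    [0,0.03,0],
    [0,0.025,0],
    [0,0.015,0],
    [0,0.006,0],
    [0,0.004,0],
    [0,0,0],
    [0,0,0],
  ],
  roll=[0,0,0,0,0,0,0,0],
)

```text
time: 18.35
tcp_pos: [0.5573, -0.0025, 0.1045]
tool_rot: [-1.57, 0.041, -0.043]
ft_force: [0.8, 0.3, -2.8]
opening: 0.049
```

Call:
step_arm(
  xyz=[
    [0,0,0],
    [0,0,0],
    [0,0,0],
    [0,0,0],
    [0,-0.02,0],
    [0,-0.04,0],
    [0,-0.05,0],
    [0,-0.05,0],
    [0,0,0],
  ],
  roll=[0,0,0,0,0,0,0,0,0],
  jaw=0.2,
)

```text
time: 19.48
tcp_pos: [0.5582, -0.0011, 0.269]
tool_rot: [-1.569, 0.036, -0.047]
ft_force: [0.1, 0.1, 0.5]
opening: 0.068
```

Run:
```python
from h import *
to(.578,-.32,.255,-8.4)
snap("wrist","w7")
```

```text
t 19.48 tcp [ 0.5582 -0.0011  0.269 ] x [ 0.9986 -0.0526  0.0073] y [ 0.0074  0.0009 -1.    ] z [0.0526 0.9986 0.0012] f [0.1196 0.0868 0.4714] op 0.068
th now 86.98 delta tool xyz (before roll) [ 0.0364  0.0138 -0.3174] roll 95.38
q [ 0.6334  0.6343 -1.1326  1.7312  0.6222  1.1781  0.8443]
```

View pics/w7.png

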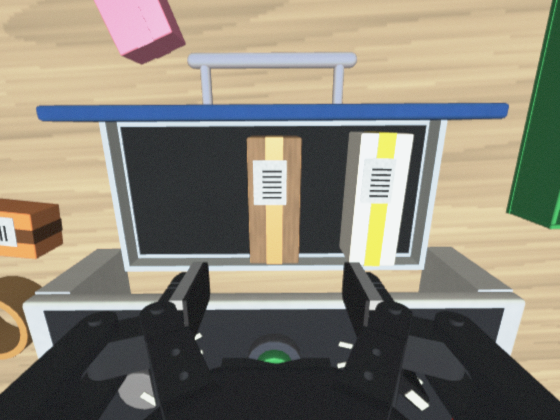

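Brown lies centred in the drawer and white is on the right, both flat. Orange is next.

Call:
step_arm(
  xyz=[
    [0.006,0.002,-0.053],
    [0.006,0.002,-0.053],
    [0.006,0.002,-0.053],
    [0.006,0.002,-0.053],
    [0.006,0.002,-0.053],
    [0.006,0.002,-0.053],
    [0,0,0],
    [0,0,0],
    [0,0,0],
    [0,0,0],
    [0,0,0],
    [0,0,0],
    [0,0,0],
    [0,0,0],
    [0,0,0],
    [0,0,0],
    [0,0,0],
  ],
  roll=[0,0,0,0,0,0,10,10,10,10,10,10,10,10,10,5,0],
  jaw=0,
)

```text
time: 21.65
tcp_pos: [0.5756, -0.3217, 0.2512]
tool_rot: [-1.141, 1.312, -1.31]
ft_force: [0.4, 0.3, -0.5]
opening: 0.0855
```

Run:
```python
from h import *
to(.578,-.32,.255,-8.4)
snap("wrist","w8")
```

```text
t 21.65 tcp [ 0.5756 -0.3217  0.2512] x [-0.1387 -0.9903 -0.0003] y [-0.0015  0.0006 -1.    ] z [ 0.9903 -0.1387 -0.0016] f [ 0.3944  0.282  -0.478 ] op 0.0855
th now -7.98 delta tool xyz (before roll) [-0.002  -0.0038  0.0021] roll 0.42
q [ 0.8517  0.6689 -0.6886  1.4713  0.4436  1.1625 -0.048 ]
```

View pics/w8.png

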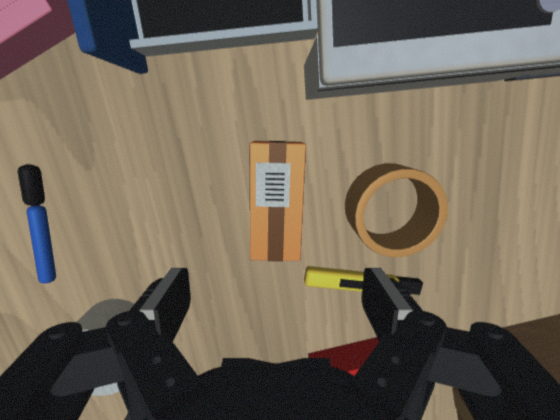

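Packet3 (orange, dark brown tape) has corners (250,142), (304,143), (302,261) and (251,261). The tape roll starts at column 356.

Run:
```python
from h import *
c,th=box("w8",[(250,142),(304,143),(302,261),(251,261)],.044)
to(c[0],c[1],.083,th)
print(px2w("w8",[(358,210)],.048))
```

```text
w8 c [ 0.5775 -0.3204  0.044 ] sizes 0.05099312609264032 0.1187674451484254 width azimuth -8.384138039323787
t 21.7 tcp [ 0.5757 -0.3218  0.2513] x [-0.1375 -0.9905 -0.0004] y [-0.0013  0.0006 -1.    ] z [ 0.9905 -0.1375 -0.0014] f [-0.0936 -0.2103  0.6102] op 0.0855
th now -7.91 delta tool xyz (before roll) [-0.0015  0.1683  0.0018] roll 0.48
q [ 0.8521  0.669  -0.6891  1.4711  0.4439  1.1626 -0.0468]
[[ 0.6545 -0.3347  0.048 ]]
```

Call:
step_arm(
  xyz=[
    [-0.001,0.04,0.002],
    [0,0.04,0],
    [0,0.04,0],
    [0,0.028,0],
    [0,0.012,0],
    [0,0.008,0],
    [0,0,0],
  ],
  roll=[0.5,0,0,0,0,0,0],
  jaw=0.12,
)

```text
time: 22.58
tcp_pos: [0.5784, -0.3213, 0.0842]
tool_rot: [-1.135, 1.318, -1.318]
ft_force: [-0.0, 0.8, -0.0]
opening: 0.0749
```

Call:
step_arm(
  xyz=[
    [0,0,0],
    [0,0,0],
    [0,0,0],
    [0,0,0],
    [0,0,0],
    [0,0,0],
    [0,0,0],
    [0,-0.02,0],
    [0,-0.04,0],
    [0,-0.04,0],
    [0,-0.03,0],
    [0,0,0],
  ],
  roll=[0,0,0,0,0,0,0,0,0,0,0,0],
  jaw=1,
)

```text
time: 24.08
tcp_pos: [0.5793, -0.3214, 0.2175]
tool_rot: [-1.133, 1.313, -1.322]
ft_force: [1.0, 0.6, -1.8]
opening: 0.0511
```

Run:
```python
from h import *
o=np.array([.6356,-.0068]); xs=np.array([.9986,-.052]); ys=np.array([.052,.9986])
t=o-.079*xs-.1*ys; print(t)
to(t[0],t[1],.215,87)
```

```text
[ 0.5515 -0.1026]
t 24.07 tcp [ 0.5793 -0.3214  0.2175] x [-0.1485 -0.9889  0.0015] y [ 0.005  -0.0023 -1.    ] z [ 0.9889 -0.1485  0.0052] f [ 1.0411  0.5727 -1.7599] op 0.0511
th now -8.54 delta tool xyz (before roll) [-0.2123  0.0018 -0.06  ] roll -95.54
q [ 0.8417  0.6997 -0.6727  1.5108  0.4702  1.0911 -0.0827]
```

Call:
step_arm(
  xyz=[
    [-0.0425,0,-0.012],
    [-0.0425,0,-0.012],
    [-0.0425,0,-0.012],
    [-0.0425,0,-0.012],
    [-0.0425,0,-0.012],
    [0,0,0],
    [0,0,0],
    [0,0,0],
    [0,0,0],
    [0,0,0],
    [0,0,0],
    [0,0,0],
    [0,0,0],
    [0,0,0],
    [0,0,0],
    [0,0,0],
    [0,0,0],
  ],
  roll=[0,0,0,0,0,-10,-10,-10,-10,-10,-10,-10,-10,-10,-5.5,0,0],
)

```text
time: 26.2
tcp_pos: [0.5501, -0.1024, 0.2134]
tool_rot: [-1.57, 0.044, -0.043]
ft_force: [0.4, -0.5, -2.3]
opening: 0.051
```

Run:
```python
from h import *
to(.5515,-.1026,.105,87)
snap("wrist","w9")
```

```text
t 26.2 tcp [ 0.5501 -0.1024  0.2134] x [ 0.9985 -0.0552 -0.0008] y [-0.0008  0.0002 -1.    ] z [0.0552 0.9985 0.0001] f [ 0.3813 -0.5246 -2.2697] op 0.051
th now 86.84 delta tool xyz (before roll) [ 0.0015  0.1084 -0.0002] roll -0.16
q [ 0.805   0.7237 -1.1431  1.7945  0.732   1.1224  0.9242]
```

View pics/w9.png

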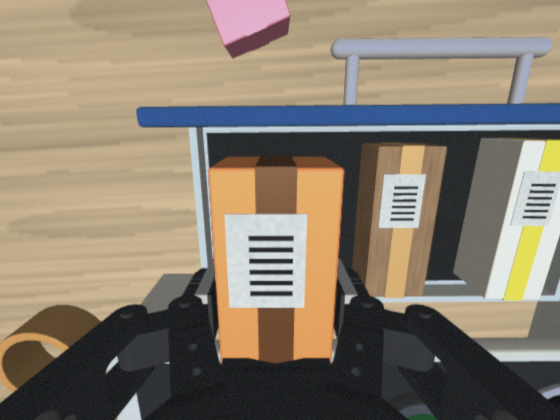

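Call:
step_arm(
  xyz=[
    [0.001,0.03,0],
    [0,0.03,0],
    [0,0.025,0],
    [0,0.015,0],
    [0,0.006,0],
    [0,0.004,0],
    [0,0,0],
    [0,0,0],
  ],
  roll=[0,0,0,0,0,0,0,0],
)

```text
time: 27.25
tcp_pos: [0.5517, -0.1023, 0.1045]
tool_rot: [-1.57, 0.041, -0.043]
ft_force: [-0.5, 0.1, -2.5]
opening: 0.0516
```

Call:
step_arm(
  xyz=[
    [0,0,0],
    [0,0,0],
    [0,0,0],
    [0,0,0],
    [0,-0.02,0],
    [0,-0.04,0],
    [0,-0.05,0],
    [0,-0.05,0],
    [0,0,0],
  ],
  roll=[0,0,0,0,0,0,0,0,0],
  jaw=0.2,
)

```text
time: 28.38
tcp_pos: [0.5528, -0.101, 0.269]
tool_rot: [-1.571, 0.035, -0.047]
ft_force: [0.5, 0.4, -0.9]
opening: 0.0683
```

Run:
```python
from h import *
o=np.array([.6356,-.0068]); xs=np.array([.9986,-.052]); ys=np.array([.052,.9986])
snap("wrist","w10")
t=o-.199*xs; print(t)
to(t[0],t[1],.25,-3)
```

```text
[0.4369 0.0035]
t 28.43 tcp [ 0.5519 -0.1018  0.2666] x [ 0.9986 -0.053   0.004 ] y [ 0.004  -0.0008 -1.    ] z [ 0.053   0.9986 -0.0006] f [-0.1171  0.3638  0.3055] op 0.0682
th now 86.96 delta tool xyz (before roll) [-0.1205  0.0161  0.0991] roll 89.96
q [ 0.8293  0.6689 -1.187   1.7241  0.6636  1.211   0.9856]
```

View pics/w10.png

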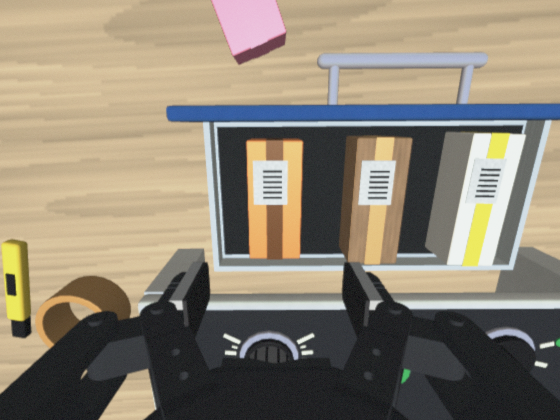

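Call:
step_arm(
  xyz=[
    [-0.04,0.004,0.033],
    [-0.04,0.004,0.033],
    [-0.04,0.004,0.033],
    [0,0,0],
    [0,0,0],
    [0,0,0],
    [0,0,0],
    [0,0,0],
    [0,0,0],
    [0,0,0],
    [0,0,0],
    [0,0,0],
    [0,0,0],
  ],
  roll=[0,0,0,10,10,10,10,10,10,10,10,10,0],
  jaw=0.72,
)

```text
time: 30.05
tcp_pos: [0.4362, 0.0029, 0.2515]
tool_rot: [-1.186, 1.248, -1.247]
ft_force: [1.2, 0.9, 1.4]
opening: 0.024
```

Run:
```python
from h import *
to(.4369,.0035,.14,-3)
snap("wrist","w11")
```

```text
t 30.05 tcp [0.4362 0.0029 0.2515] x [-0.0516 -0.9987  0.0004] y [-0.0012 -0.0004 -1.    ] z [ 0.9987 -0.0516 -0.0012] f [1.2087 0.8609 1.433 ] op 0.024
th now -2.96 delta tool xyz (before roll) [-0.0006  0.1115  0.0008] roll 0.04
q [ 0.5369  0.3496 -0.8018  2.0426  0.3255  0.8786 -0.4978]
```

View pics/w11.png

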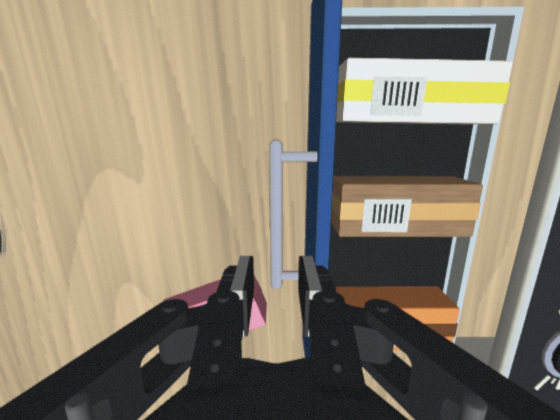

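Run:
```python
from h import *
show("w11",(200,120,360,360),3,"w11b")
print(px2w("w11",[(277,160),(277,270)],.085),px2w("w11",[(318,200),(322,200)],.098))
```

```text
[[ 0.4406  0.0521  0.085 ]
 [ 0.4359 -0.0445  0.085 ]] [[0.4711 0.0211 0.098 ]
 [0.4742 0.0209 0.098 ]]
```

View pics/w11b.png

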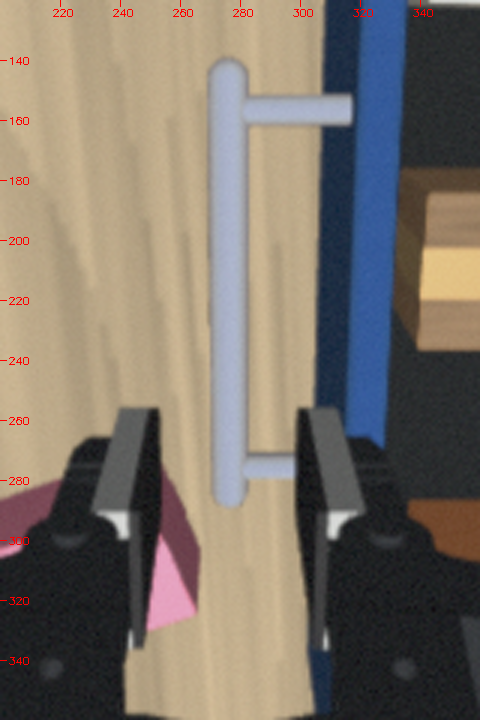

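Call:
step_arm(
  xyz=[
    [0,0.03,0.001],
    [0,0.03,0],
    [0,0.01,0],
    [0,0.01,0],
    [0,0,0],
  ],
  roll=[0,0,0,0,0],
)

```text
time: 30.72
tcp_pos: [0.4378, 0.0029, 0.1718]
tool_rot: [-1.184, 1.248, -1.247]
ft_force: [-0.3, -0.2, -0.1]
opening: 0.024
```

Call:
step_arm(
  xyz=[
    [0,0.01,0],
    [0,0.008,0],
    [0,0.007,0],
    [0,0,0],
  ],
  roll=[0,0,0,0],
)

```text
time: 31.22
tcp_pos: [0.4375, 0.0029, 0.1464]
tool_rot: [-1.185, 1.249, -1.247]
ft_force: [-0.6, 0.1, -0.4]
opening: 0.0238
```

Run:
```python
from h import *
st(); snap("wrist","w12"); snap("scene","s12",(190,150,370,285),4)
```

```text
t 31.23 tcp [0.4375 0.0029 0.1464] x [-0.0528 -0.9986 -0.    ] y [-0.0011  0.0001 -1.    ] z [ 0.9986 -0.0528 -0.0011] f [-0.5786  0.1018 -0.4351] op 0.0238
```

View pics/w12.png

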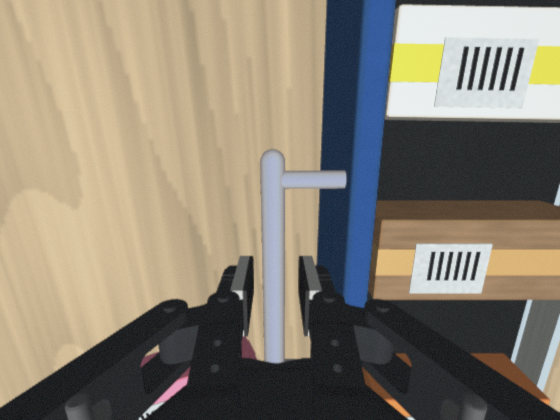

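View pics/s12.png

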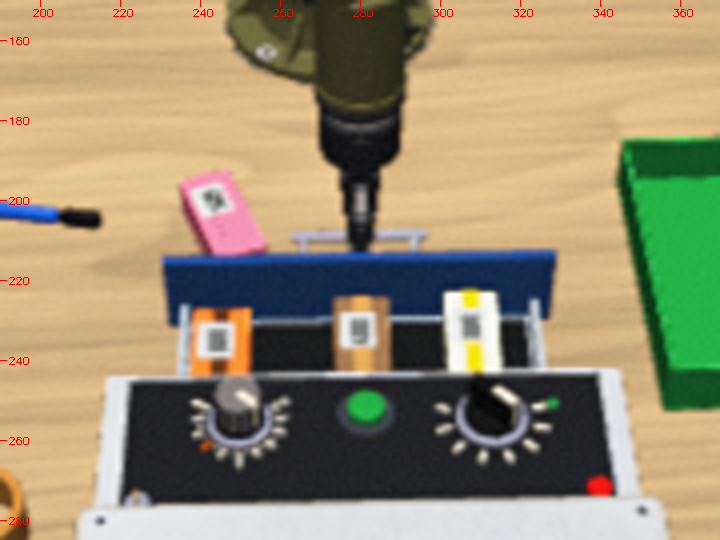

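Call:
step_arm(
  xyz=[
    [0,0,0.005],
    [0,0,0.008],
    [0,0,0.012],
    [0,0,0.015],
    [0,0,0.015],
    [0,0,0.015],
    [0,0,0.015],
    [0,0,0.015],
    [0,0,0.015],
    [0,0,0.012],
    [0,0,0.01],
    [0,0,0.008],
    [0,0,0],
  ],
  roll=[0,0,0,0,0,0,0,0,0,0,0,0,0],
)

```text
time: 32.95
tcp_pos: [0.5835, -0.0052, 0.1469]
tool_rot: [-1.183, 1.248, -1.249]
ft_force: [0.5, -0.4, 0.6]
opening: 0.024
```

Call:
step_arm(
  xyz=[
    [0,0,0.006],
    [0,0,0.005],
    [0,0,0.004],
    [0,0,0.003],
    [0,0,0],
  ],
  roll=[0,0,0,0,0],
)

```text
time: 33.58
tcp_pos: [0.593, -0.0057, 0.1468]
tool_rot: [-1.199, 1.257, -1.243]
ft_force: [-32.6, -0.2, 24.6]
opening: 0.024
```

Call:
step_arm(
  xyz=[
    [0,0,-0.006],
    [0,0,0],
  ],
  roll=[0,0],
)

```text
time: 33.83
tcp_pos: [0.5922, -0.0057, 0.1467]
tool_rot: [-1.188, 1.251, -1.247]
ft_force: [-10.6, 1.4, 6.6]
opening: 0.0242
```

Run:
```python
from h import *
st(); snap("wrist","w13"); snap("scene","s13",(190,170,370,305),4); snap("side","d13",(230,120,430,270),4)
```

```text
t 33.83 tcp [ 0.5922 -0.0057  0.1467] x [-0.0527 -0.9986  0.0017] y [-0.0048 -0.0014 -1.    ] z [ 0.9986 -0.0527 -0.0047] f [-10.6322   1.3559   6.5855] op 0.0242
```

View pics/w13.png

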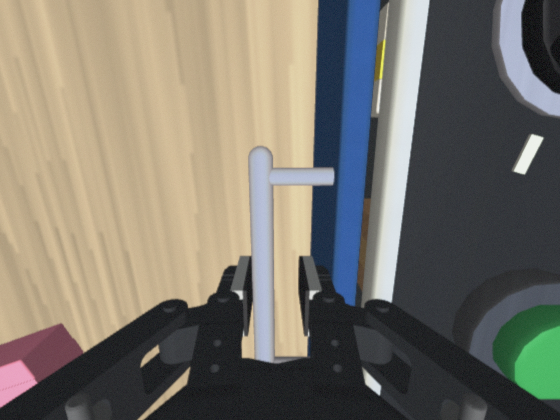

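View pics/s13.png

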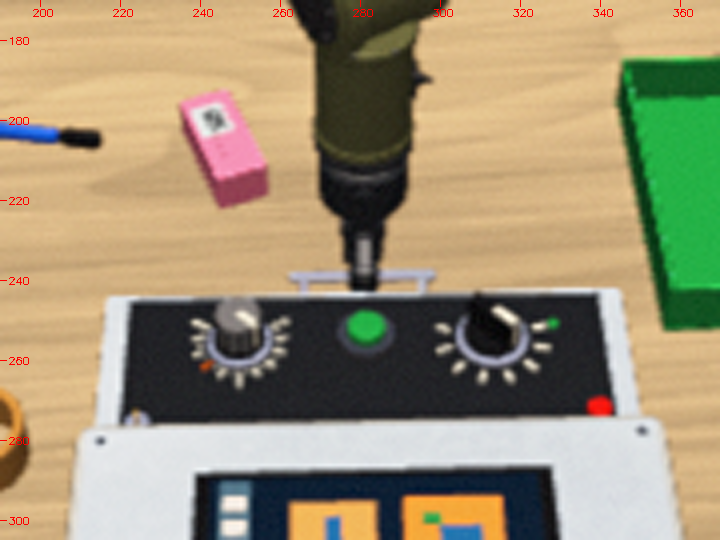

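View pics/d13.png

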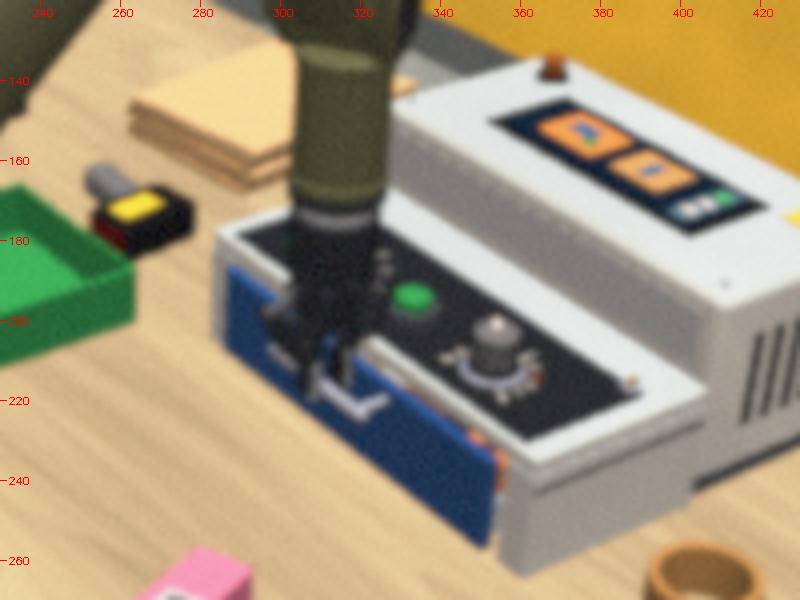

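Run:
```python
from h import *
o=np.array([.6356,-.0068]); xs=np.array([.9986,-.052]); ys=np.array([.052,.9986])
def s(n,im,px,z):
    p=px2w(im,px,z); q=p[:,:2]-o; print(n,np.c_[q@xs,q@ys])
show("w13",(220,100,430,280),3,"w13b")
s("handle","w13",[(262,170),(262,220)],.085)
s("panel","w13",[(345,150),(340,220),(373,150),(366,220)],.098)
s("deckedge","w13",[(395,150),(386,220)],.118)
s("handle scene","s13",[(190+290/4,170+275/4),(190+433/4,170+273/4)],.085)
```

```text
handle [[-0.0488  0.0551]
 [-0.0491  0.0316]]
panel [[-0.0153  0.0649]
 [-0.0154  0.0359]
 [-0.0043  0.0649]
 [-0.0044  0.0359]]
deckedge [[-0.0035  0.0664]
 [-0.0038  0.0423]]
handle scene [[-0.0501 -0.0653]
 [-0.0502  0.0614]]
```

View pics/w13b.png

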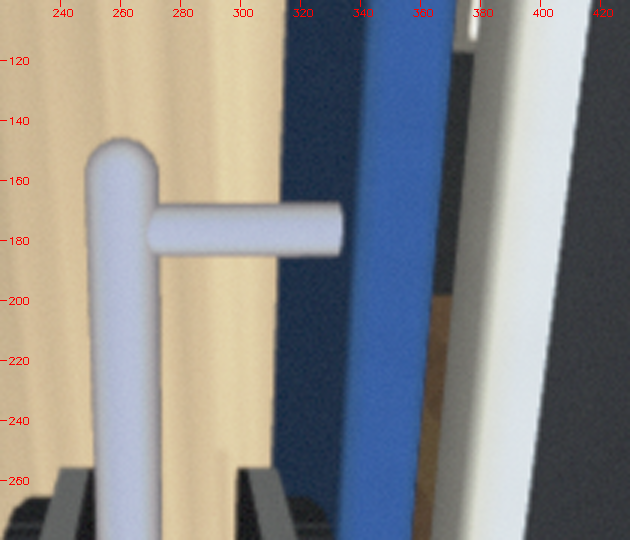

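Call:
step_arm(
  xyz=[
    [0,0,-0.005],
    [0,0,0],
    [0,-0.01,0],
    [0,-0.03,0],
    [0,-0.05,0],
    [0,-0.05,0],
    [0,0,0],
  ],
  roll=[0,0,0,0,0,0,0],
)

```text
time: 34.85
tcp_pos: [0.5915, -0.0043, 0.2918]
tool_rot: [-1.177, 1.242, -1.252]
ft_force: [0.5, 0.1, -0.3]
opening: 0.0236
```

Run:
```python
from h import *
snap("wrist","w14"); snap("scene","s14",(190,190,370,305),4)
to(.684,-.115,.27,57)
```

```text
t 34.95 tcp [ 0.5898 -0.0054  0.2876] x [-0.0534 -0.9986  0.0002] y [ 0.0016 -0.0003 -1.    ] z [ 0.9986 -0.0534  0.0016] f [-0.7834 -0.6186 -0.1426] op 0.0241
th now -3.06 delta tool xyz (before roll) [0.1044 0.0178 0.0999] roll -60.06
q [ 0.4256  0.5373 -0.7422  1.6191  0.3918  1.1379 -0.4663]
```

View pics/w14.png

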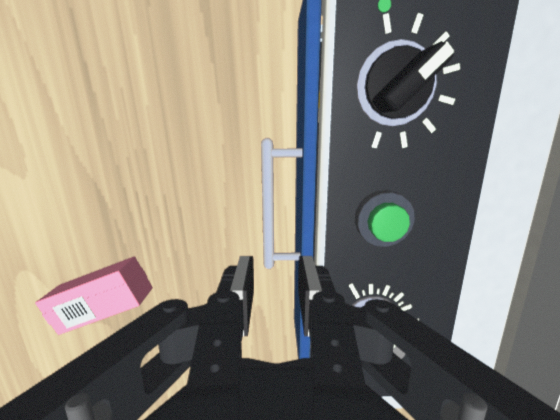

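View pics/s14.png

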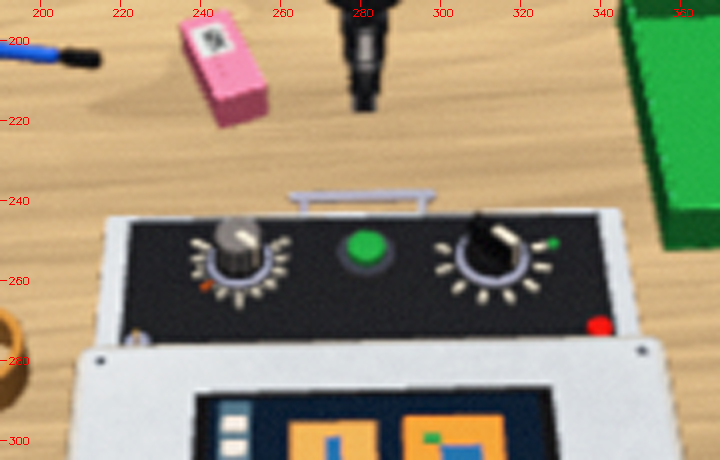

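Run:
```python
from h import *
show("w14",(340,0,500,260),3,"w14b")
print(px2w("w14",[(415,76)],.158),px2w("w14",[(397,82)],.130),px2w("w14",[(390,222)],.14))
```

```text
[[0.6874 0.0965 0.158 ]] [[0.6872 0.0967 0.13  ]] [[ 0.6847 -0.0068  0.14  ]]
```

View pics/w14b.png

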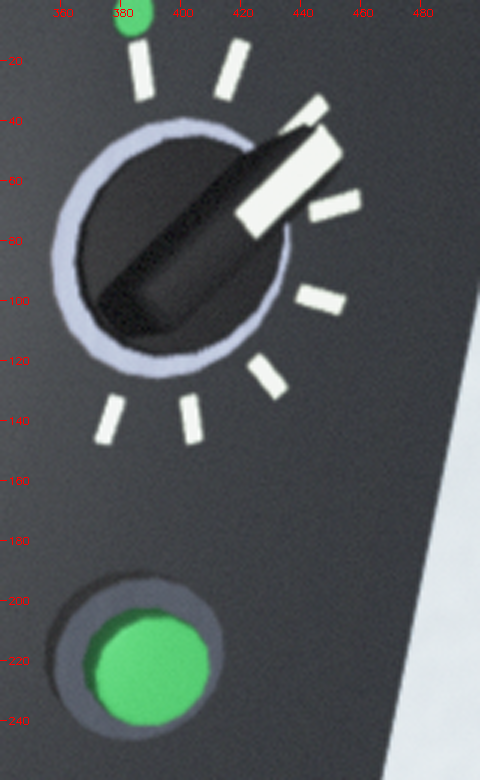

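Run:
```python
from h import *
to(.689,.096,.27,132)
```

```text
t 34.95 tcp [ 0.5898 -0.0054  0.2876] x [-0.0534 -0.9986  0.0002] y [ 0.0016 -0.0003 -1.    ] z [ 0.9986 -0.0534  0.0016] f [-0.7834 -0.6186 -0.1426] op 0.0241
th now -3.06 delta tool xyz (before roll) [-0.1065  0.0177  0.0936] roll -135.06
q [ 0.4256  0.5373 -0.7422  1.6191  0.3918  1.1379 -0.4663]
```

Call:
step_arm(
  xyz=[
    [-0.036,0.005,0.031],
    [-0.036,0.005,0.031],
    [-0.035,0.005,0.032],
    [0,0,0],
    [0,0,0],
    [0,0,0],
    [0,0,0],
    [0,0,0],
    [0,0,0],
    [0,0,0],
    [0,0,0],
    [0,0,0],
    [0,0,0],
    [0,0,0],
    [0,0,0],
    [0,0,0],
    [0,0,0],
    [0,0,0],
  ],
  roll=[0,0,0,-10,-10,-10,-10,-10,-10,-10,-10,-10,-10,-10,-10,-10,-5,0],
  jaw=0.5,
)

```text
time: 37.2
tcp_pos: [0.6889, 0.0964, 0.2701]
tool_rot: [-1.493, -0.571, 0.574]
ft_force: [0.1, -0.1, 0.5]
opening: 0.0423
```

Run:
```python
from h import *
snap("wrist","w15")
show("w15",(180,100,380,300),3,"w15b")
to(.689,.096,.27,132)
```

```text
t 37.25 tcp [0.689  0.0965 0.2705] x [ 0.7448  0.6673 -0.0015] y [-0.0019 -0.0001 -1.    ] z [-0.6673  0.7448  0.0012] f [-0.1766 -0.1344 -0.3883] op 0.0425
th now 131.86 delta tool xyz (before roll) [-0.0003  0.0005 -0.0004] roll -0.14
q [ 0.3706  0.8938 -1.2443  1.3282  0.8339  1.4798  1.4953]
```

View pics/w15.png

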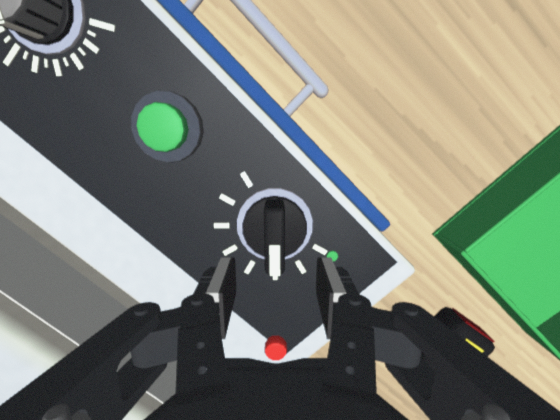

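View pics/w15b.png

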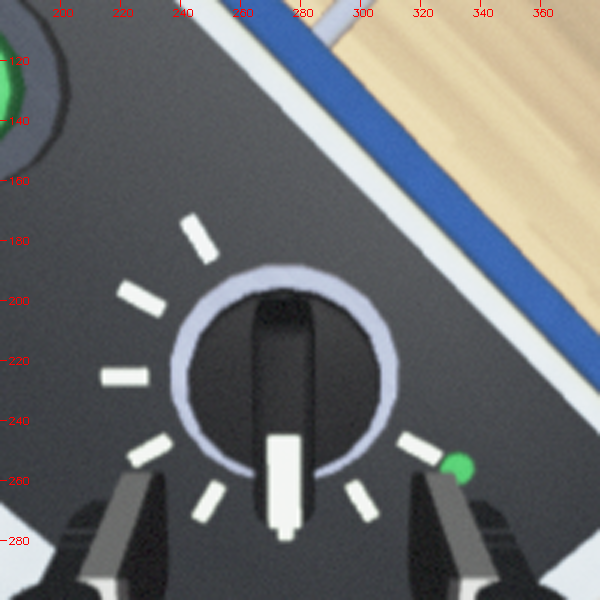

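Run:
```python
from h import *
p=px2w("w15",[(274.5,277),(274.5,203),(274.5,241)],.158);print(p)
print(px2w("w15",[(275,227)],.130))
d=np.load("pics/w15.npz"); print(d["world_from_camera"][:3,3])
print("expose",px2w("w15",[(161,128)],.14),"kvflange",px2w("w15",[(44,12)],.128))
```

```text
[[0.7087 0.1133 0.158 ]
 [0.6696 0.0781 0.158 ]
 [0.689  0.0955 0.158 ]]
[[0.6886 0.0956 0.13  ]]
[0.6349 0.0475 0.3404]
expose [[ 0.685  -0.0074  0.14  ]] kvflange [[ 0.6801 -0.1052  0.128 ]]
```

Call:
step_arm(
  xyz=[
    [0,0.02,0],
    [0,0.02,0],
    [0,0.012,0],
    [0,0.007,0],
    [0,0,0],
  ],
  roll=[0,0,0,0,0],
)

```text
time: 37.88
tcp_pos: [0.6891, 0.0966, 0.2123]
tool_rot: [-1.494, -0.572, 0.573]
ft_force: [0.2, -0.9, -0.3]
opening: 0.0425
```

Call:
step_arm(
  xyz=[
    [0,0,0],
    [0,0,0],
    [0,0,0],
    [0,0,0],
    [0,0,0],
    [0,0,0],
  ],
  roll=[0,0,0,0,0,0],
  jaw=1,
)

```text
time: 38.62
tcp_pos: [0.6898, 0.0964, 0.2139]
tool_rot: [-1.495, -0.574, 0.571]
ft_force: [0.7, -2.1, 6.5]
opening: 0.0122
```

Call:
step_arm(
  xyz=[
    [0,0,0],
    [0,0,0],
    [0,0,0],
    [0,0,0],
    [0,0,0],
    [0,0,0],
    [0,0,0],
    [0,0,0],
    [0,0,0],
    [0,0,0],
    [0,0,0],
    [0,0,0],
    [0,0,0],
    [0,0,0],
  ],
  roll=[6,8,8,8,8,8,8,8,8,8,8,4,0,0],
)

```text
time: 40.38
tcp_pos: [0.6898, 0.0954, 0.2139]
tool_rot: [-1.47, 0.654, -0.658]
ft_force: [0.8, -4.6, 6.6]
opening: 0.0126
```

Call:
step_arm(
  xyz=[
    [0,0,0],
    [0,0,0],
    [0,0,0],
    [0,0,0],
  ],
  roll=[0,0,0,0],
  jaw=0.5,
)

```text
time: 40.88
tcp_pos: [0.689, 0.0969, 0.2127]
tool_rot: [-1.47, 0.655, -0.654]
ft_force: [0.0, -0.6, 0.1]
opening: 0.0424
```

Call:
step_arm(
  xyz=[
    [0,-0.02,0],
    [0,-0.03,0],
    [0,-0.03,0],
    [0,-0.02,0],
    [0,0,0],
  ],
  roll=[0,0,0,0,0],
)

```text
time: 41.5
tcp_pos: [0.6896, 0.0975, 0.316]
tool_rot: [-1.467, 0.652, -0.657]
ft_force: [-0.2, 0.1, -0.6]
opening: 0.0426
```

Run:
```python
from h import *
snap("wrist","w16")
show("w16",(180,70,380,300),3,"w16b")
to(.679,-.114,.27,90)
```

```text
t 41.55 tcp [0.6892 0.097  0.3142] x [ 0.6687 -0.7436  0.001 ] y [ 0.002   0.0004 -1.    ] z [0.7436 0.6687 0.0018] f [ 0.3009  0.4405 -0.9055] op 0.0426
th now 41.96 delta tool xyz (before roll) [ 0.15    0.0441 -0.1488] roll -48.04
q [ 0.2602  0.7322 -0.9117  1.2635  0.5664  1.4029  0.1229]
```

View pics/w16.png

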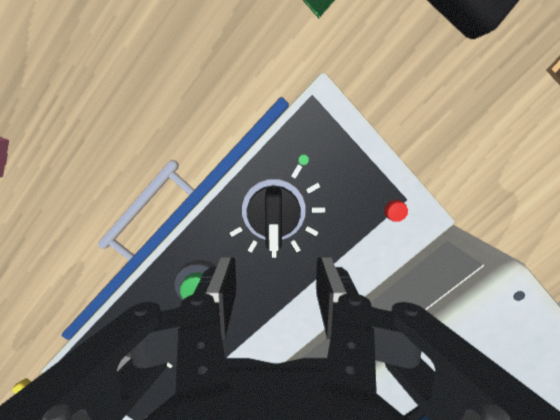

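The switch points at the sixth tick from the green dot, so program 6 is set. Next is the kV knob.

Call:
step_arm(
  xyz=[
    [0.03,0.005,-0.03],
    [0.03,0.005,-0.03],
    [0.03,0.005,-0.03],
    [0.03,0.005,-0.03],
    [0.03,0.004,-0.029],
    [0,0,0],
    [0,0,0],
    [0,0,0],
    [0,0,0],
    [0,0,0],
    [0,0,0],
  ],
  roll=[0,0,0,0,0,-10,-10,-10,-10,-8,0],
  jaw=0.35,
)

```text
time: 42.92
tcp_pos: [0.6783, -0.1148, 0.2877]
tool_rot: [-1.57, 0.003, 0.0]
ft_force: [0.1, -0.2, -0.1]
opening: 0.0553
```

Run:
```python
from h import *
snap("wrist","w17")
show("w17",(190,140,360,300),4,"w17b")
to(.679,-.114,.27,90)
```

```text
t 42.98 tcp [ 0.6784 -0.1147  0.2879] x [ 1.     -0.0037 -0.0013] y [-0.0013  0.0006 -1.    ] z [0.0037 1.     0.0006] f [ 0.1034 -0.0026 -0.5401] op 0.0555
th now 89.79 delta tool xyz (before roll) [0.0006 0.0179 0.0007] roll -0.21
q [ 0.6517  0.8144 -1.122   1.3277  0.7223  1.4302  1.136 ]
```

View pics/w17b.png

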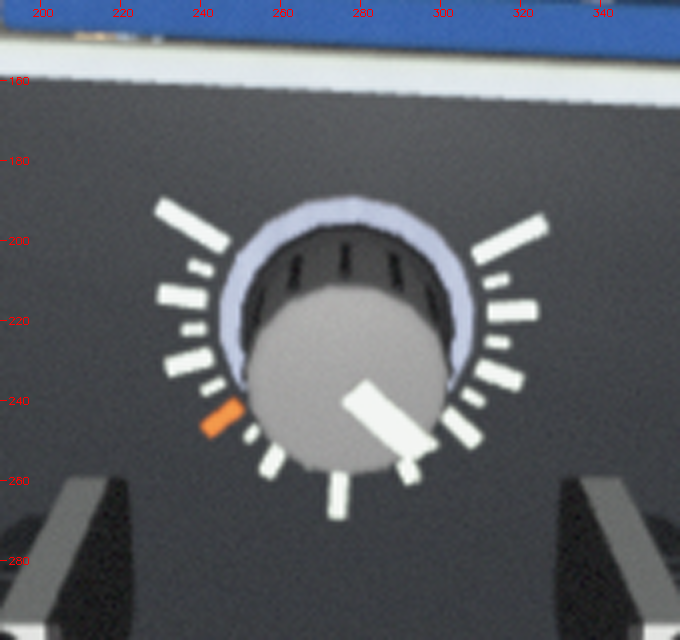

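Run:
```python
from h import *
P=lambda u,v:px2w("w17",[(190+u/4,140+v/4)],.158)[0]
E=[P(248,375),P(450,375),P(350,285),P(350,472)]
c=(E[0]+E[1])/2; c2=(E[2]+E[3])/2; print(E,c,c2)
cc=np.array([c2[0],c[1],.158])
t=P(432,444); b=P(357,393)
for n,v in (("c-tip",t-cc),("line",t-b)): 
    a=np.degrees(np.arctan2(v[1],v[0])); print(n,v,a,"kV",(120-(a+3))/2.4)
# ticks at deck z .118: 0 and 100
Q=lambda u,v:px2w("w17",[(190+u/4,140+v/4)],.118)[0]
z0,z100=Q(475,255),Q(225,240); z50=Q(338,475);orange=Q(222,417); print(z0,z100,z50,orange)
```

```text
[array([ 0.6789, -0.131 ,  0.158 ]), array([ 0.6789, -0.0946,  0.158 ]), array([ 0.6621, -0.1127,  0.158 ]), array([ 0.698 , -0.1126,  0.158 ])] [ 0.6789 -0.1128  0.158 ] [ 0.68   -0.1126  0.158 ]
c-tip [0.0124 0.0153 0.    ] 50.94090417210474 kV 27.524623261623027
line [0.01   0.0138 0.    ] 54.02124346664904 kV 26.2411485555629
[ 0.6669 -0.0862  0.118 ] [ 0.6636 -0.1385  0.118 ] [ 0.7173 -0.115   0.118 ] [ 0.7034 -0.1404  0.118 ]
```

Call:
step_arm(
  xyz=[
    [0.001,0.02,0.002],
    [0,0.03,0],
    [0,0.018,0],
    [0,0.008,0],
    [0,0,0],
  ],
  roll=[0,0,0,0,0],
)

```text
time: 43.6
tcp_pos: [0.6796, -0.1125, 0.2125]
tool_rot: [-1.571, 0.001, -0.0]
ft_force: [0.4, 0.0, -0.1]
opening: 0.0554
```

Call:
step_arm(
  xyz=[
    [0,0,0],
    [0,0,0],
    [0,0,0],
    [0,0,0],
    [0,0,0],
  ],
  roll=[0,0,0,0,0],
  jaw=1,
)

```text
time: 44.22
tcp_pos: [0.68, -0.1138, 0.2146]
tool_rot: [-1.573, 0.0, -0.004]
ft_force: [-1.2, -4.0, 5.6]
opening: 0.0354
```

Call:
step_arm(
  xyz=[
    [0,0,0],
    [0,0,0],
    [0,0,0],
    [0,0,0],
    [0,0,0],
    [0,0,0],
    [0,0,0],
    [0,0,0],
    [0,0,0],
    [0,0,0],
    [0,0,0],
    [0,0,0],
    [0,0,0],
    [0,0,0],
    [0,0,0],
    [0,0,0],
  ],
  roll=[5,8,8,8,8,8,8,8,8,8,8,8,6,4,0,0],
)

```text
time: 46.22
tcp_pos: [0.6794, -0.1144, 0.2146]
tool_rot: [-1.093, 1.374, -1.379]
ft_force: [-4.3, -5.1, 6.5]
opening: 0.0356
```

Call:
step_arm(
  xyz=[
    [0,0,0],
    [0,0,0],
    [0,0,0],
    [0,0,0],
    [0,-0.02,0],
    [0,-0.03,0],
    [0,-0.026,0],
    [0,0,0],
  ],
  roll=[0,0,0,0,0,0,0,0],
  jaw=0.35,
)

```text
time: 47.22
tcp_pos: [0.6805, -0.1121, 0.2911]
tool_rot: [-1.089, 1.372, -1.376]
ft_force: [0.8, 0.3, -0.2]
opening: 0.0554
```

Run:
```python
from h import *
snap("wrist","w18")
show("w18",(190,140,360,300),4,"w18b")
to(.679,-.114,.27,90)
```

```text
t 47.27 tcp [ 0.6799 -0.1123  0.2895] x [-0.2256 -0.9742 -0.0003] y [ 0.0015 -0.0001 -1.    ] z [ 0.9742 -0.2256  0.0015] f [-0.2219  0.1826 -0.6648] op 0.0556
th now -13.04 delta tool xyz (before roll) [ 0.0019  0.0195 -0.0005] roll -103.04
q [ 0.479   0.6809 -0.6819  1.3272  0.4275  1.2784 -0.4413]
```

View pics/w18b.png

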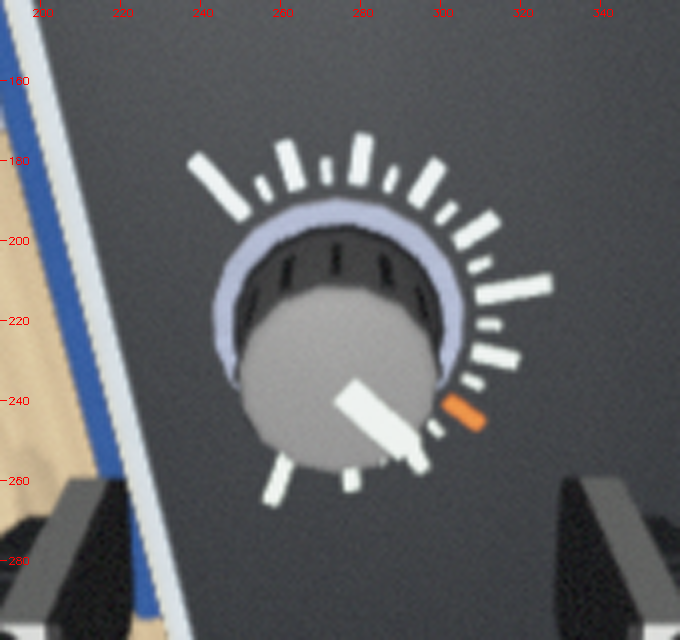

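Run:
```python
from h import *
P=lambda u,v,z=.158:px2w("w18",[(190+u/4,140+v/4)],z)[0]
E=[P(240,375),P(437,375),P(338,286),P(338,471)]
cc=(E[0]+E[1])/2*.5+(E[2]+E[3])/2*.5
t=P(413,447); b=P(346,390); print(cc)
for n,v in (("c-tip",t-cc),("line",t-b)): 
    a=np.degrees(np.arctan2(v[1],v[0])); print(n,v,a,"kV",(120-(a+3))/2.4)
for n,a,b2 in (("70",(445,402),(484,426)),("50",(476,300),(552,282)),("0",(246,216),(192,158)),("100",(288,458),(270,502)),("60",(472,350),(519,362)),("80",(410,452),(425,470))):
    v=P(*a,.1185)-cc; v2=P(*b2,.1185)-cc; v3=P(*b2,.1185)-P(*a,.1185)
    print(n,[(120-((np.degrees(np.arctan2(q[1],q[0]))+3+250)%360-250))/2.4 for q in (v,v2,v3)])
```

```text
[ 0.6809 -0.113   0.158 ]
c-tip [ 0.0105 -0.0166  0.    ] -57.63002106473104 kV 72.76250877697127
line [ 0.0097 -0.014   0.    ] -55.283117180907546 kV 71.78463215871147
70 [np.float64(71.23217335554533), np.float64(70.3987743034116), np.float64(67.92248257690643)]
50 [np.float64(51.706978753473535), np.float64(50.505531121987204), np.float64(48.35250724726521)]
0 [np.float64(149.17557159041306), np.float64(149.2371579179169), np.float64(149.3458162795456)]
100 [np.float64(99.34353213511353), np.float64(99.63436179765267), np.float64(100.52606682842571)]
60 [np.float64(60.79943996145996), np.float64(60.70261989785823), np.float64(60.42935886495162)]
80 [np.float64(80.70770531982627), np.float64(80.05418894205454), np.float64(75.80392686994162)]
```

Call:
step_arm(
  xyz=[
    [0,0,0],
    [0,0,0],
    [0,0,0],
    [0,0,0],
    [0,0,0],
    [0,0,0],
  ],
  roll=[-10,-10,-10,-10,-7,0],
)

```text
time: 48.02
tcp_pos: [0.6792, -0.1128, 0.2872]
tool_rot: [-1.433, 0.765, -0.761]
ft_force: [-0.8, -0.0, -0.8]
opening: 0.0554
```

Run:
```python
from h import *
snap("wrist","w19")
show("w19",(210,170,340,290),6,"w19b")
```

```text
(no output)
```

View pics/w19b.png

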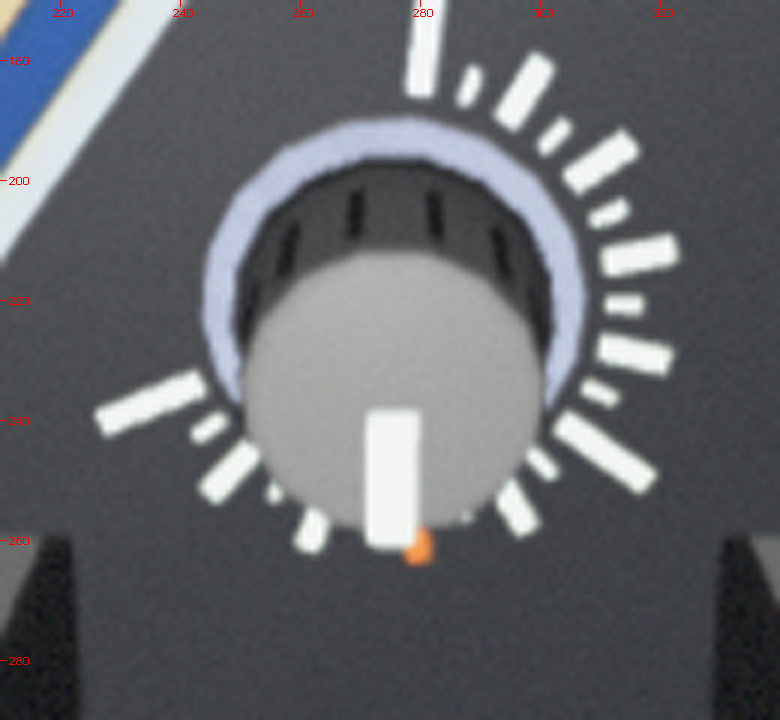

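The pointer sits about 2 kV past the orange tick, around 72 kV. I'll turn it back by about 5°.

Call:
step_arm(
  xyz=[
    [0,0.03,0],
    [0,0.03,0],
    [0,0.01,0],
    [0,0.006,0],
    [0,0,0],
  ],
  roll=[0,0,0,0,0],
)

```text
time: 48.7
tcp_pos: [0.6799, -0.1124, 0.2134]
tool_rot: [-1.432, 0.762, -0.763]
ft_force: [-0.4, 0.4, -0.1]
opening: 0.0559
```

Call:
step_arm(
  xyz=[
    [0,0,0],
    [0,0,0],
    [0,0,0],
    [0,0,0],
    [0,0,0],
    [0,0,0],
    [0,0,0],
    [0,0,0],
  ],
  roll=[0,0,0,0,-2.5,-2.5,0,0],
  jaw=1,
)

```text
time: 49.7
tcp_pos: [0.679, -0.1131, 0.2144]
tool_rot: [-1.458, 0.696, -0.696]
ft_force: [-5.1, -1.5, 5.7]
opening: 0.0356
```

Call:
step_arm(
  xyz=[
    [0,0,0],
    [0,0,0],
    [0,0,0],
    [0,0,0],
    [0,-0.02,0],
    [0,-0.03,0],
    [0,-0.026,0],
    [0,0,0],
  ],
  roll=[0,0,0,0,0,0,0,0],
  jaw=0.35,
)

```text
time: 50.7
tcp_pos: [0.6806, -0.1118, 0.2927]
tool_rot: [-1.454, 0.691, -0.699]
ft_force: [0.6, 0.3, -0.4]
opening: 0.0558
```

Run:
```python
from h import *
snap("wrist","w20")
show("w20",(210,170,340,290),6,"w20b")
to(.684,-.008,.29,0)
```

```text
t 50.75 tcp [ 0.6801 -0.1121  0.2909] x [ 0.6288 -0.7776  0.0019] y [ 0.0029 -0.0001 -1.    ] z [0.7776 0.6288 0.0022] f [-0.106   0.6271 -1.2653] op 0.0554
th now 38.96 delta tool xyz (before roll) [-0.0785  0.0009  0.0685] roll 38.96
q [ 0.5747  0.7379 -0.9089  1.3242  0.5764  1.3459  0.3529]
```

View pics/w20b.png

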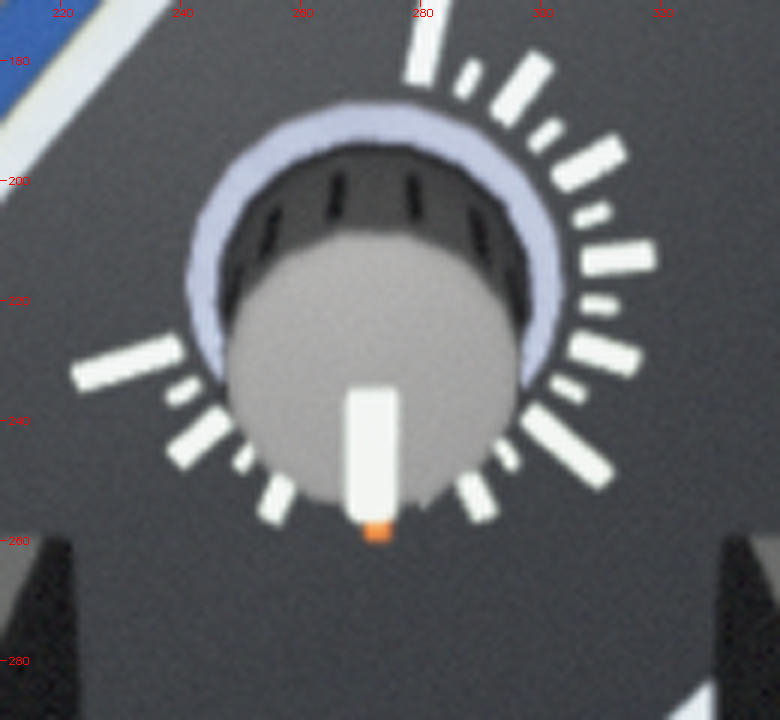

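Call:
step_arm(
  xyz=[
    [-0.026,0,0.023],
    [-0.026,0,0.023],
    [-0.027,0,0.023],
    [0,0,0],
  ],
  roll=[0,0,0,0],
  jaw=0.5,
)

```text
time: 51.25
tcp_pos: [0.6829, -0.0034, 0.2888]
tool_rot: [-1.457, 0.692, -0.689]
ft_force: [-0.8, -0.2, -0.0]
opening: 0.0426
```

Run:
```python
from h import *
st()
snap("wrist","w21")
snap("scene","s21",(190,190,370,305),4)
```

```text
t 51.25 tcp [ 0.6829 -0.0034  0.2888] x [ 0.6335 -0.7738 -0.0022] y [-0.0009  0.0021 -1.    ] z [0.7738 0.6335 0.0007] f [-0.8149 -0.2436 -0.0377] op 0.0426
```

View pics/w21.png

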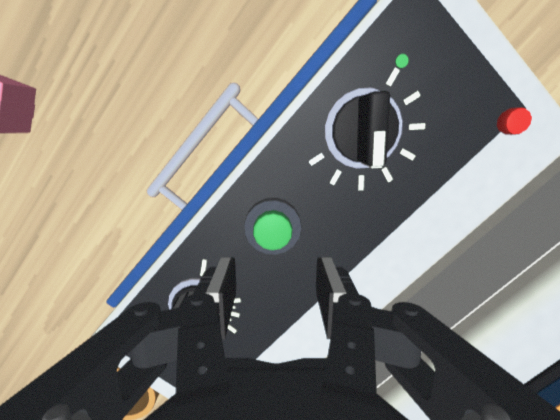

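View pics/s21.png

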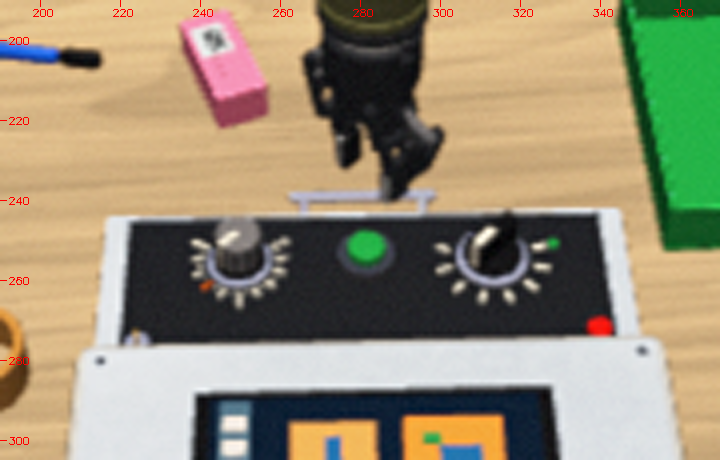

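Run:
```python
from h import *
p=px2w("w21",[(273,231)],.14)[0];print(p)
print("bar",px2w("w21",[(378,95),(379,165)],.158))
to(p[0],p[1],.218,39)
```

```text
[ 0.6851 -0.0074  0.14  ]
bar [[0.6748 0.1108 0.158 ]
 [0.7067 0.08   0.158 ]]
t 51.35 tcp [ 0.6835 -0.0079  0.2883] x [ 0.6292 -0.7773 -0.    ] y [-0.0009 -0.0007 -1.    ] z [ 0.7773  0.6292 -0.0012] f [ 0.8943 -0.2239  0.0856] op 0.0429
th now 38.99 delta tool xyz (before roll) [0.0006 0.0703 0.0017] roll -0.01
q [ 0.4244  0.7304 -0.9012  1.3429  0.5685  1.3346  0.2008]
```

Call:
step_arm(
  xyz=[
    [0,0,0.002],
    [0,0,0],
    [0,0.03,0],
    [0,0.03,0],
    [0,0.009,0],
    [0,0,0],
    [0,0,0],
  ],
  roll=[0,0,0,0,0,0,0],
  jaw=1,
)

```text
time: 52.22
tcp_pos: [0.6857, -0.0063, 0.2213]
tool_rot: [-1.455, 0.694, -0.697]
ft_force: [0.3, 0.4, -0.6]
opening: 0.0
```

Call:
step_arm(
  xyz=[
    [0,0.002,0],
    [0,0.002,0],
    [0,0.002,0],
    [0,0,0],
  ],
  roll=[0,0,0,0],
)

```text
time: 52.72
tcp_pos: [0.6851, -0.0065, 0.2137]
tool_rot: [-1.457, 0.696, -0.695]
ft_force: [-0.4, -0.6, 0.5]
opening: 0.0002
```

Call:
step_arm(
  xyz=[
    [0,0.002,0],
    [0,0.002,0],
    [0,0.002,0],
    [0,0.002,0],
    [0,0,0],
  ],
  roll=[0,0,0,0,0],
)

```text
time: 53.35
tcp_pos: [0.6853, -0.0063, 0.2068]
tool_rot: [-1.456, 0.695, -0.696]
ft_force: [-1.7, 0.1, 7.5]
opening: -0.0005
```

Call:
step_arm(
  xyz=[
    [0,0.001,0],
    [0,0,0],
    [0,0,0],
    [0,0,0],
    [0,0,0],
    [0,0,0],
    [0,0,0],
    [0,0,0],
    [0,0,0],
    [0,0,0],
    [0,0,0],
    [0,0,0],
    [0,0,0],
    [0,0,0],
    [0,0,0],
    [0,0,0],
    [0,0,0],
    [0,0,0],
  ],
  roll=[0,0,0,0,0,0,0,0,0,0,0,0,0,0,0,0,0,0],
)

```text
time: 55.6
tcp_pos: [0.6853, -0.0063, 0.2067]
tool_rot: [-1.456, 0.694, -0.697]
ft_force: [-4.6, -1.2, 13.5]
opening: 0.0001
```

Run:
```python
from h import *
st()
snap("scene","s22",(190,190,370,305),4)
snap("side","d22",(230,120,430,270),4)
```

```text
t 55.6 tcp [ 0.6853 -0.0063  0.2067] x [ 0.6286 -0.7777  0.0012] y [ 0.0015 -0.0003 -1.    ] z [0.7777 0.6286 0.001 ] f [-4.5714 -1.1937 13.5099] op 0.0001
```

View pics/s22.png

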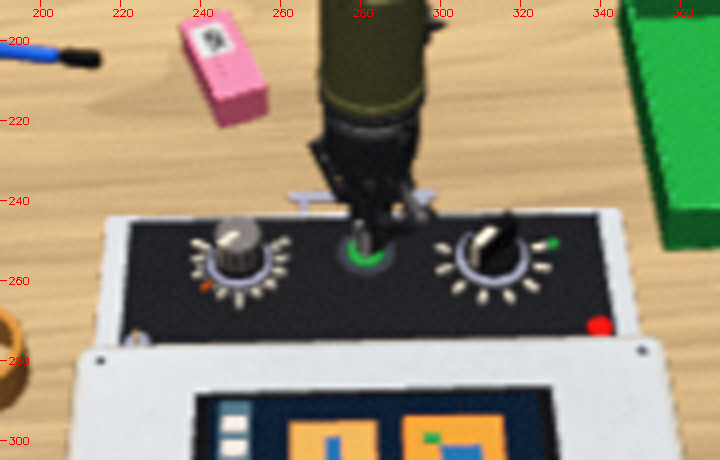

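View pics/d22.png

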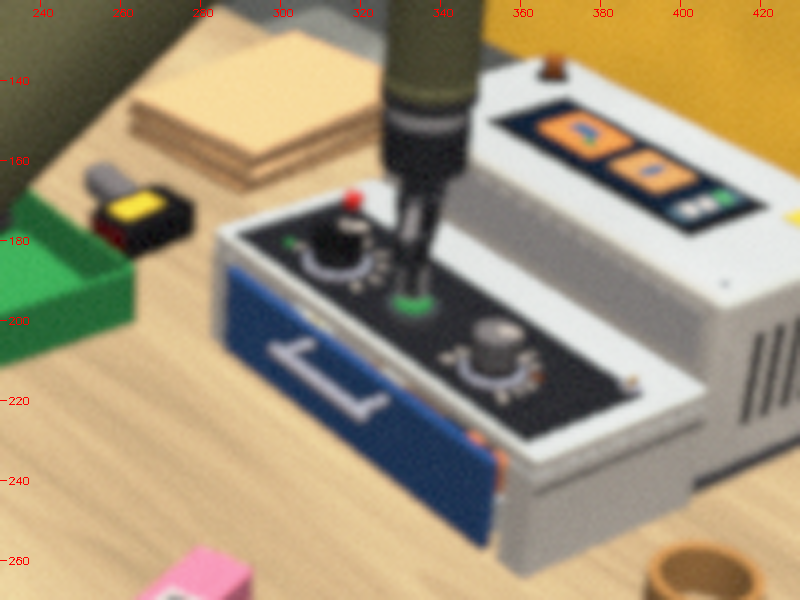

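Call:
step_arm(
  xyz=[
    [0,-0.01,0],
    [0,-0.03,0],
    [0,-0.04,0],
    [0,0,0],
  ],
  roll=[0,0,0,0],
)

```text
time: 56.2
tcp_pos: [0.6861, -0.0056, 0.2882]
tool_rot: [-1.453, 0.692, -0.698]
ft_force: [0.2, 0.3, 0.0]
opening: 0.0
```

Run:
```python
from h import *
to(.586,-.004,.28,-3)
snap("scene","s23",(190,190,370,305),4)
```

```text
t 56.2 tcp [ 0.6861 -0.0056  0.2882] x [ 0.6287 -0.7776  0.0024] y [ 0.005  0.001 -1.   ] z [0.7776 0.6287 0.0045] f [0.1575 0.3221 0.0146] op 0.0
th now 38.95 delta tool xyz (before roll) [-0.0642  0.0077 -0.0769] roll 41.95
q [ 0.4209  0.732  -0.9012  1.3403  0.5708  1.3298  0.1976]
```

View pics/s23.png

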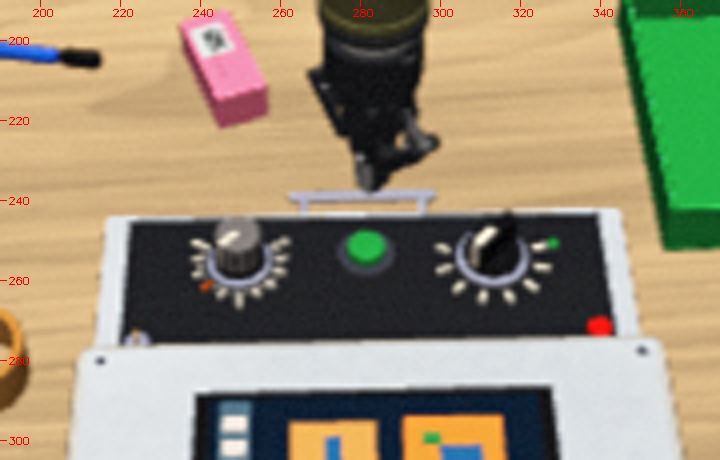

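The button is back up. Now I'll line up on the handle.

Call:
step_arm(
  xyz=[
    [-0.032,0.004,-0.0385],
    [-0.032,0.004,-0.0385],
    [0,0,0],
    [0,0,0],
    [0,0,0],
    [0,0,0],
    [0,0,0],
    [0,0,0],
  ],
  roll=[0,0,10,10,10,10,2,0],
  jaw=0.72,
)

```text
time: 57.25
tcp_pos: [0.5848, -0.0052, 0.2763]
tool_rot: [-1.186, 1.247, -1.246]
ft_force: [-0.4, -0.0, 0.7]
opening: 0.0236
```

Run:
```python
from h import *
to(.586,-.004,.147,-3)
snap("wrist","w24"); show("w24",(200,100,360,300),3,"w24b")
print(px2w("w24",[(275,140),(275,220)],.085))
```

```text
t 57.25 tcp [ 0.5848 -0.0052  0.2763] x [-0.0502 -0.9987  0.0002] y [-0.0011 -0.0001 -1.    ] z [ 0.9987 -0.0502 -0.0011] f [-0.4169 -0.0203  0.6837] op 0.0236
th now -2.88 delta tool xyz (before roll) [-0.0013  0.1293  0.0013] roll 0.12
q [ 0.4323  0.5439 -0.7505  1.647   0.4042  1.1134 -0.4785]
[[ 0.5881  0.0584  0.085 ]
 [ 0.5845 -0.0137  0.085 ]]
```

View pics/w24b.png

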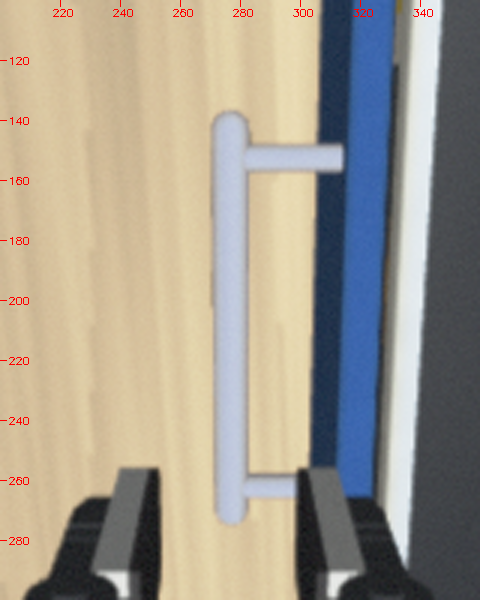

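Call:
step_arm(
  xyz=[
    [0,0.04,0.0015],
    [0,0.04,0],
    [0,0.02,0],
    [0,0.01,0],
    [0,0.01,0],
    [0,0.009,0],
    [0,0,0],
  ],
  roll=[0,0,0,0,0,0,0],
)

```text
time: 58.18
tcp_pos: [0.5864, -0.0053, 0.1476]
tool_rot: [-1.184, 1.248, -1.248]
ft_force: [-1.4, -0.7, 0.2]
opening: 0.0241
```

Call:
step_arm(
  xyz=[
    [0,0,-0.004],
    [0,0,-0.006],
    [0,0,-0.009],
    [0,0,-0.012],
    [0,0,-0.015],
    [0,0,-0.015],
    [0,0,-0.015],
    [0,0,-0.015],
    [0,0,-0.015],
    [0,0,-0.015],
    [0,0,-0.012],
    [0,0,-0.009],
    [0,0,-0.007],
    [0,0,-0.006],
    [0,0,0],
  ],
  roll=[0,0,0,0,0,0,0,0,0,0,0,0,0,0,0],
)

```text
time: 60.05
tcp_pos: [0.4309, 0.0032, 0.1477]
tool_rot: [-1.185, 1.249, -1.247]
ft_force: [0.8, -0.4, 1.0]
opening: 0.024
```

Call:
step_arm(
  xyz=[
    [0,0,-0.004],
    [0,0,-0.004],
    [0,0,0],
  ],
  roll=[0,0,0],
)

```text
time: 60.42
tcp_pos: [0.4232, 0.0036, 0.1478]
tool_rot: [-1.184, 1.249, -1.248]
ft_force: [0.1, 0.0, -0.2]
opening: 0.0236
```

Call:
step_arm(
  xyz=[
    [0,0,0.005],
    [0,-0.01,0],
    [0,-0.04,0],
    [0,-0.05,0],
    [0,-0.02,0],
    [0,0,0],
  ],
  roll=[0,0,0,0,0,0],
)

```text
time: 61.18
tcp_pos: [0.4293, 0.0034, 0.2696]
tool_rot: [-1.181, 1.246, -1.25]
ft_force: [-0.2, -0.3, -0.1]
opening: 0.0239
```

Run:
```python
from h import *
snap("wrist","w25"); snap("scene","s25",(190,150,450,305),3)
to(.558,.098,.27,87)
```

```text
t 61.27 tcp [0.4284 0.003  0.2677] x [-0.0535 -0.9986  0.0003] y [-0.0003 -0.0003 -1.    ] z [ 0.9986 -0.0535 -0.0003] f [-0.9107  0.4009 -0.5656] op 0.0237
th now -3.06 delta tool xyz (before roll) [-0.1018 -0.0024  0.1243] roll -90.06
q [ 0.582   0.3208 -0.8477  2.0352  0.3037  0.9131 -0.4825]
```

View pics/w25.png

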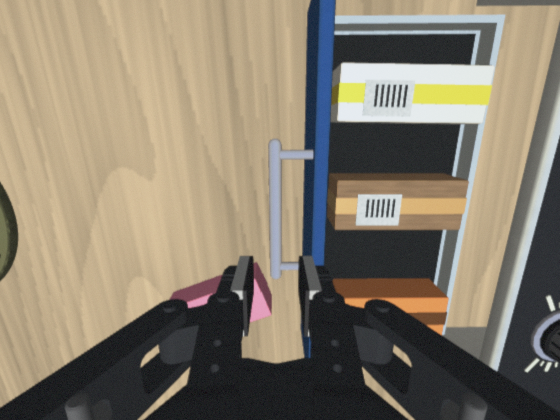

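View pics/s25.png

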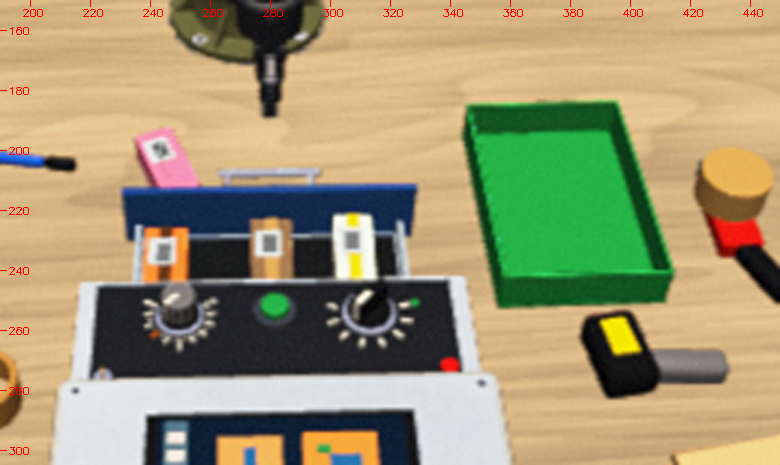

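Call:
step_arm(
  xyz=[
    [-0.034,0,0.0415],
    [-0.034,0,0.0415],
    [-0.034,0,0.0415],
    [0,0,0],
    [0,0,0],
    [0,0,0],
    [0,0,0],
    [0,0,0],
    [0,0,0],
    [0,0,0],
    [0,0,0],
    [0,0,0],
    [0,0,0],
  ],
  roll=[0,0,0,-10,-10,-10,-10,-10,-10,-10,-10,-10,0],
  jaw=0.2,
)

```text
time: 62.9
tcp_pos: [0.5581, 0.0983, 0.2663]
tool_rot: [-1.57, 0.044, -0.04]
ft_force: [-1.2, 0.2, 0.0]
opening: 0.0687
```

Run:
```python
from h import *
to(.558,.098,.103,87)
snap("wrist","w26")
```

```text
t 62.9 tcp [0.5581 0.0983 0.2663] x [ 0.9986 -0.0535 -0.0029] y [-0.0028  0.0005 -1.    ] z [0.0535 0.9986 0.0004] f [-1.1905  0.1826  0.0075] op 0.0687
th now 86.93 delta tool xyz (before roll) [ 0.0003  0.1633 -0.0004] roll -0.07
q [ 0.4732  0.6926 -1.2102  1.7053  0.6816  1.2395  0.6159]
```

View pics/w26.png

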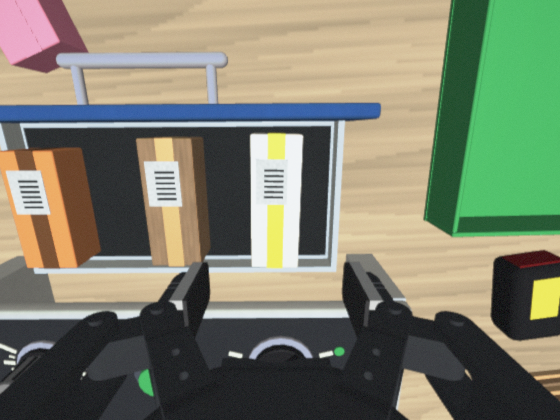

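Run:
```python
from h import *
c,th=box("w26",[(251,135),(301,135),(298,268),(252,267)],.066)
box("w26",[(139,139),(206,138),(208,265),(153,265)],.064)
to(c[0],c[1],.103,th)
p=px2w("w26",[(427,215),(456,235)],.06); print(p)
```

```text
w26 c [0.5562 0.0991 0.066 ] sizes 0.04542203984177017 0.12933549864556193 width azimuth 86.28394751123295
w26 c [0.5519 0.0048 0.064 ] sizes 0.057995280296859165 0.12454202978720873 width azimuth 87.41534382533698
t 62.95 tcp [0.5582 0.0984 0.2666] x [ 0.9984 -0.0563 -0.0023] y [-0.0023  0.0006 -1.    ] z [0.0563 0.9984 0.0004] f [ 0.5526 -0.1987  0.3418] op 0.0687
th now 86.77 delta tool xyz (before roll) [-0.0017  0.1636  0.0005] roll 0.49
q [ 0.4729  0.6918 -1.2095  1.705   0.681   1.2392  0.6137]
[[0.575  0.2467 0.06  ]
 [0.5975 0.2776 0.06  ]]
```

Call:
step_arm(
  xyz=[
    [-0.002,0.04,0],
    [0,0.04,0],
    [0,0.04,0],
    [0,0.025,0],
    [0,0.012,0],
    [0,0.006,0],
    [0,0,0],
  ],
  roll=[0.5,0,0,0,0,0,0],
  jaw=0.2,
)

```text
time: 63.82
tcp_pos: [0.5567, 0.0988, 0.1053]
tool_rot: [-1.57, 0.049, -0.05]
ft_force: [-0.3, -0.1, 0.5]
opening: 0.0684
```

Call:
step_arm(
  xyz=[
    [0,0,0],
    [0,0,0],
    [0,0,0],
    [0,0,0],
    [0,0,0],
    [0,0,0],
    [0,-0.02,0],
    [0,-0.04,0],
    [0,-0.05,0],
    [0,-0.02,0],
    [0,0,0],
  ],
  roll=[0,0,0,0,0,0,0,0,0,0,0],
  jaw=1,
)

```text
time: 65.2
tcp_pos: [0.5568, 0.0987, 0.2363]
tool_rot: [-1.57, 0.047, -0.051]
ft_force: [0.1, -1.2, -2.3]
opening: 0.0461
```

Run:
```python
from h import *
c=np.array([.4506,.3794]); a=np.radians(-2)
for d in (.095,0,-.095): print(d, c+d*np.array([np.cos(a),np.sin(a)]))
to(.5455,.376,.215,-2)
```

```text
0.095 [0.5455 0.3761]
0 [0.4506 0.3794]
-0.095 [0.3557 0.3827]
t 65.2 tcp [0.5568 0.0987 0.2363] x [ 0.9981 -0.0622  0.0025] y [ 0.0025  0.0001 -1.    ] z [0.0622 0.9981 0.0003] f [ 0.0998 -1.2301 -2.2674] op 0.0461
th now 86.44 delta tool xyz (before roll) [-0.0286  0.0213  0.276 ] roll 88.44
q [ 0.4582  0.7143 -1.1782  1.753   0.7167  1.1757  0.5754]
```

Call:
step_arm(
  xyz=[
    [-0.0048,0.003,0.046],
    [-0.0048,0.003,0.046],
    [-0.0048,0.003,0.046],
    [-0.0048,0.003,0.046],
    [-0.0048,0.003,0.046],
    [-0.0048,0.003,0.046],
    [0,0,0],
    [0,0,0],
    [0,0,0],
    [0,0,0],
    [0,0,0],
    [0,0,0],
    [0,0,0],
    [0,0,0],
    [0,0,0],
    [0,0,0],
  ],
  roll=[0,0,0,0,0,0,10,10,10,10,10,10,10,10,8,0],
)

```text
time: 67.2
tcp_pos: [0.5443, 0.3751, 0.215]
tool_rot: [-1.2, 1.228, -1.229]
ft_force: [0.5, 0.2, -0.9]
opening: 0.046
```

Run:
```python
from h import *
to(.5455,.376,.092,-2)
snap("wrist","w27")
snap("scene","s27",(300,130,480,280),4)
```

```text
t 67.2 tcp [0.5443 0.3751 0.215 ] x [-0.0258 -0.9997  0.0027] y [-0.0019 -0.0026 -1.    ] z [ 0.9997 -0.0258 -0.0018] f [ 0.4876  0.1524 -0.8612] op 0.046
th now -1.48 delta tool xyz (before roll) [-0.0012  0.123   0.0014] roll 0.52
q [-0.2662  0.7053 -0.679   1.5105  0.4753  1.0986 -1.0744]
```

View pics/w27.png

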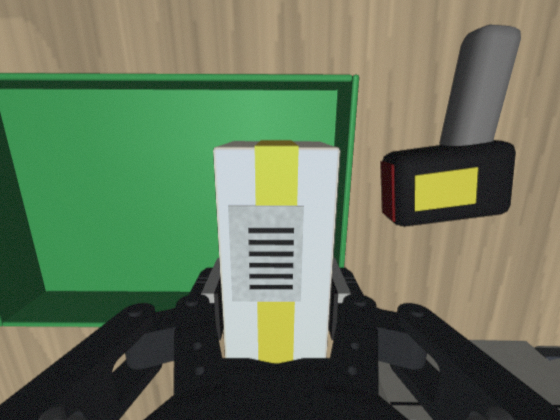

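View pics/s27.png

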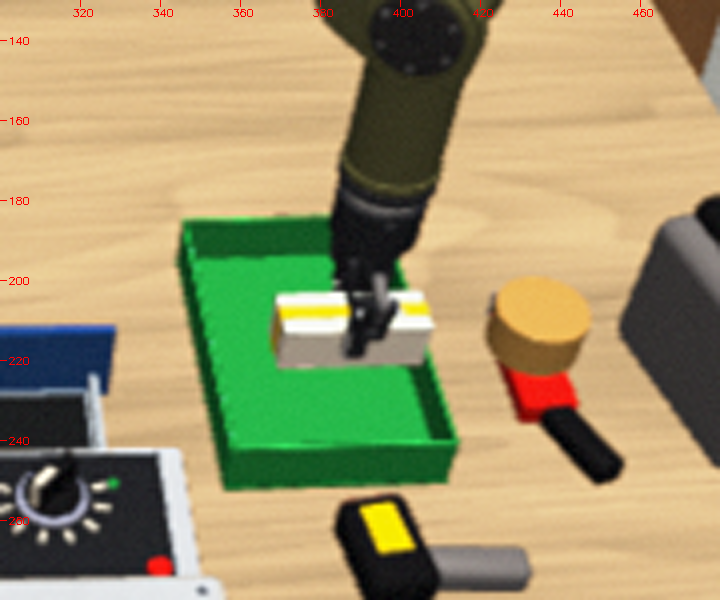

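Run:
```python
from h import *
p=px2w("w27",[(357,75),(346,262),(100,75),(20,326),(180,326)],.06);print(p)
```

```text
[[0.6044 0.4824 0.06  ]
 [0.6032 0.3394 0.06  ]
 [0.4254 0.4869 0.06  ]
 [0.3115 0.2827 0.06  ]
 [0.4563 0.2793 0.06  ]]
```

Call:
step_arm(
  xyz=[
    [-0.005,0.03,-0.002],
    [0,0.03,0],
    [0,0.03,0],
    [0,0.018,0],
    [0,0.008,0],
    [0,0.005,0],
    [0,0,0],
    [0,0,0],
  ],
  roll=[0,0,0,0,0,0,0,0],
)

```text
time: 68.3
tcp_pos: [0.5433, 0.3812, 0.0968]
tool_rot: [-1.195, 1.229, -1.229]
ft_force: [1.3, 0.5, -1.4]
opening: 0.0465
```

Call:
step_arm(
  xyz=[
    [0,0,0],
    [0,0,0],
    [0,0,0],
    [0,0,0],
    [0,-0.02,0],
    [0,-0.04,0],
    [0,-0.05,0],
    [0,-0.05,0],
    [0,0,0],
  ],
  roll=[0,0,0,0,0,0,0,0,0],
  jaw=0.28,
)

```text
time: 69.42
tcp_pos: [0.5436, 0.3827, 0.2623]
tool_rot: [-1.187, 1.227, -1.227]
ft_force: [-0.5, -1.0, 0.4]
opening: 0.0615
```

Run:
```python
from h import *
to(.552,.003,.265,87)
snap("wrist","w28")
```

```text
t 69.42 tcp [0.5436 0.3827 0.2623] x [-0.0267 -0.9996 -0.0063] y [ 0.0069  0.0062 -1.    ] z [ 0.9996 -0.0268  0.0068] f [-0.4897 -0.9774  0.3713] op 0.0615
th now -1.53 delta tool xyz (before roll) [ 0.3794 -0.005   0.0185] roll -88.53
q [-0.267   0.6653 -0.7009  1.4492  0.4464  1.1799 -1.0561]
```

View pics/w28.png

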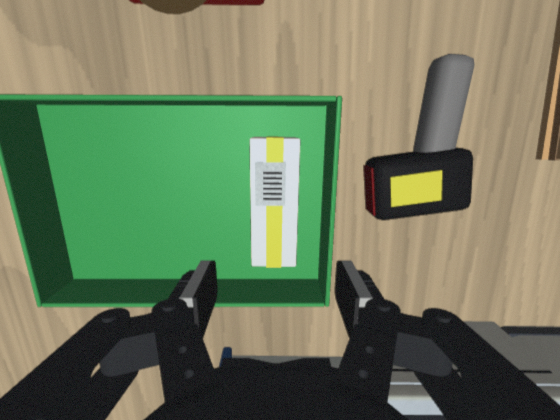

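White lies flat in the tote. Next is brown.

Call:
step_arm(
  xyz=[
    [0.0475,0,0.0023],
    [0.0475,0,0.0023],
    [0.0475,0,0.0023],
    [0.0475,0,0.0023],
    [0.0475,0,0.0023],
    [0.0475,0,0.0023],
    [0.0475,0,0.0023],
    [0.047,0,0.0023],
    [0,0,0],
    [0,0,0],
    [0,0,0],
    [0,0,0],
    [0,0,0],
    [0,0,0],
    [0,0,0],
    [0,0,0],
    [0,0,0],
    [0,0,0],
  ],
  roll=[0,0,0,0,0,0,0,0,-10,-10,-10,-10,-10,-10,-10,-10,-8.5,0],
  jaw=0.2,
)

```text
time: 71.72
tcp_pos: [0.5507, 0.0008, 0.2552]
tool_rot: [-1.57, 0.044, -0.041]
ft_force: [0.1, -0.1, -0.4]
opening: 0.0684
```

Run:
```python
from h import *
to(.552,.0,.103,87)
snap("wrist","w29")
```

```text
t 71.72 tcp [0.5507 0.0008 0.2552] x [ 0.9985 -0.0539 -0.0016] y [-0.0016  0.0005 -1.    ] z [0.0539 0.9985 0.0005] f [ 0.135  -0.0597 -0.4327] op 0.0684
th now 86.91 delta tool xyz (before roll) [ 0.0015  0.1522 -0.0008] roll -0.09
q [ 0.6491  0.6655 -1.1771  1.7628  0.6635  1.179   0.79  ]
```

View pics/w29.png

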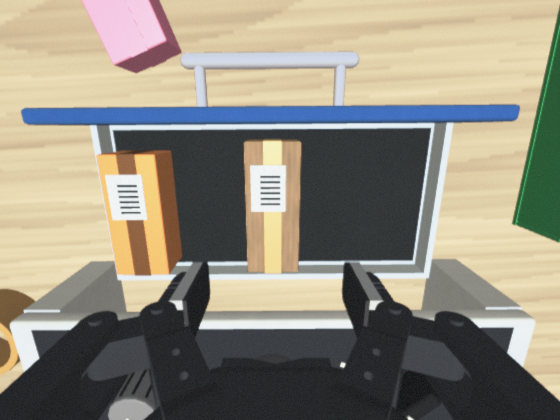

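Run:
```python
from h import *
c,th=box("w29",[(245,142),(301,142),(299,272),(248,272)],.064)
to(c[0],c[1],.104,th)
```

```text
w29 c [ 0.5519 -0.0007  0.064 ] sizes 0.04919152819948289 0.12410041038686505 width azimuth 86.96636678710303
t 71.78 tcp [0.5508 0.0008 0.2554] x [ 0.9984 -0.0562 -0.0012] y [-0.0012  0.0004 -1.    ] z [0.0562 0.9984 0.0003] f [-1.0694 -0.1268  0.0102] op 0.0685
th now 86.78 delta tool xyz (before roll) [ 0.0014  0.1514 -0.0015] roll -0.19
q [ 0.6487  0.6648 -1.1764  1.7626  0.6631  1.1787  0.7882]
```

Call:
step_arm(
  xyz=[
    [0.001,0.04,-0.0015],
    [0,0.04,0],
    [0,0.035,0],
    [0,0.02,0],
    [0,0.01,0],
    [0,0.005,0],
    [0,0,0],
  ],
  roll=[0,0,0,0,0,0,0],
  jaw=0.2,
)

```text
time: 72.65
tcp_pos: [0.5524, -0.0004, 0.1064]
tool_rot: [-1.57, 0.041, -0.043]
ft_force: [0.1, -0.6, 0.5]
opening: 0.0683
```

Call:
step_arm(
  xyz=[
    [0,0,0],
    [0,0,0],
    [0,0,0],
    [0,0,0],
    [0,0,0],
    [0,0,0],
    [0,-0.02,0],
    [0,-0.04,0],
    [0,-0.05,0],
    [0,-0.02,0],
    [0,0,0],
  ],
  roll=[0,0,0,0,0,0,0,0,0,0,0],
  jaw=1,
)

```text
time: 74.03
tcp_pos: [0.5523, -0.0005, 0.237]
tool_rot: [-1.571, 0.04, -0.044]
ft_force: [0.5, -0.9, -3.1]
opening: 0.0492
```

Run:
```python
from h import *
to(.449,.383,.215,-1.7)
```

```text
t 74.03 tcp [ 0.5523 -0.0005  0.237 ] x [ 0.9986 -0.0535  0.0023] y [ 0.0023 -0.0004 -1.    ] z [ 0.0535  0.9986 -0.0003] f [ 0.5049 -0.8556 -3.0913] op 0.0492
th now 86.93 delta tool xyz (before roll) [-0.1237  0.0216  0.3775] roll 88.63
q [ 0.6382  0.6817 -1.1548  1.786   0.6879  1.1419  0.774 ]
```

Call:
step_arm(
  xyz=[
    [-0.0155,0.001,0.0472],
    [-0.0155,0.002,0.0472],
    [-0.0155,0.003,0.0472],
    [-0.0155,0.003,0.0472],
    [-0.0155,0.003,0.0472],
    [-0.0155,0.003,0.0472],
    [-0.0155,0.003,0.0472],
    [-0.0155,0.003,0.0472],
    [0,0,0],
    [0,0,0],
    [0,0,0],
    [0,0,0],
    [0,0,0],
    [0,0,0],
    [0,0,0],
    [0,0,0],
    [0,0,0],
    [0,0,0],
  ],
  roll=[0,0,0,0,0,0,0,0,10,10,10,10,10,10,10,10,8.5,0],
)

```text
time: 76.28
tcp_pos: [0.4477, 0.3823, 0.2131]
tool_rot: [-1.2, 1.228, -1.229]
ft_force: [0.4, -0.3, -2.8]
opening: 0.0489
```

Run:
```python
from h import *
to(.449,.383,.095,-1.7)
snap("wrist","w30")
```

```text
t 76.28 tcp [0.4477 0.3823 0.2131] x [-0.0258 -0.9997  0.0028] y [-0.0018 -0.0027 -1.    ] z [ 0.9997 -0.0258 -0.0017] f [ 0.3615 -0.3327 -2.8271] op 0.0489
th now -1.48 delta tool xyz (before roll) [-0.001   0.1181  0.0014] roll 0.22
q [-0.3632  0.5912 -0.6206  1.7187  0.4052  0.9665 -1.1648]
```

View pics/w30.png

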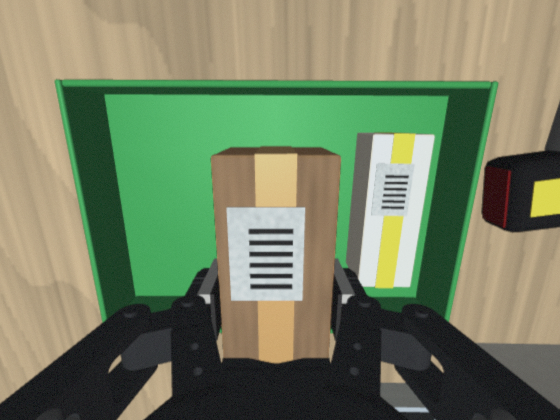

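Call:
step_arm(
  xyz=[
    [-0.001,0.03,0.001],
    [0,0.03,0],
    [0,0.03,0],
    [0,0.016,0],
    [0,0.007,0],
    [0,0.004,0],
    [0,0,0],
    [0,0,0],
  ],
  roll=[0,0,0,0,0,0,0,0],
)

```text
time: 77.32
tcp_pos: [0.4496, 0.3844, 0.0987]
tool_rot: [-1.195, 1.229, -1.229]
ft_force: [-0.2, -1.0, -3.4]
opening: 0.0492
```

Call:
step_arm(
  xyz=[
    [0,0,0],
    [0,0,0],
    [0,0,0],
    [0,0,0],
    [0,-0.02,0],
    [0,-0.04,0],
    [0,-0.05,0],
    [0,-0.05,0],
    [0,0,0],
  ],
  roll=[0,0,0,0,0,0,0,0,0],
  jaw=0.25,
)

```text
time: 78.45
tcp_pos: [0.4501, 0.3857, 0.262]
tool_rot: [-1.188, 1.227, -1.228]
ft_force: [0.2, 0.4, -0.6]
opening: 0.064
```

Run:
```python
from h import *
to(.546,-.1,.265,87)
snap("wrist","w31")
```

```text
t 78.45 tcp [0.4501 0.3857 0.262 ] x [-0.027  -0.9996 -0.0053] y [ 0.0055  0.0051 -1.    ] z [ 0.9996 -0.027   0.0054] f [ 0.215   0.4069 -0.5702] op 0.064
th now -1.55 delta tool xyz (before roll) [ 0.4829 -0.0049  0.109 ] roll -88.55
q [-0.3449  0.5443 -0.6503  1.6535  0.3688  1.0615 -1.1326]
```

View pics/w31.png

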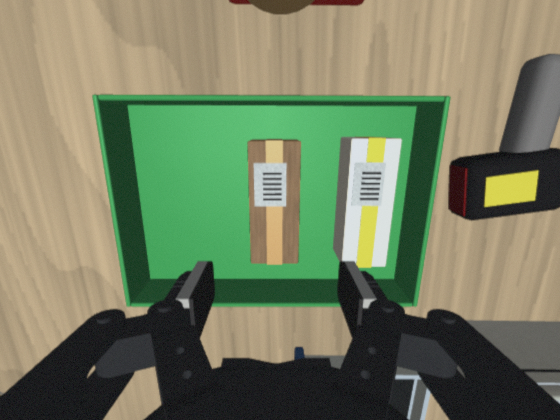

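Brown and white both lie flat in the tote. Next is orange.

Call:
step_arm(
  xyz=[
    [0.0483,0,0.0109],
    [0.0483,0,0.0109],
    [0.0483,0,0.0109],
    [0.0483,0,0.0109],
    [0.0483,0,0.0109],
    [0.0483,0,0.0109],
    [0.0483,0,0.0109],
    [0.0483,0,0.0109],
    [0.0483,0,0.0109],
    [0.0483,0,0.0109],
    [0,0,0],
    [0,0,0],
    [0,0,0],
    [0,0,0],
    [0,0,0],
    [0,0,0],
    [0,0,0],
    [0,0,0],
    [0,0,0],
    [0,0,0],
  ],
  roll=[0,0,0,0,0,0,0,0,0,0,-10,-10,-10,-10,-10,-10,-10,-10,-8.5,0],
  jaw=0.2,
)

```text
time: 81.0
tcp_pos: [0.5447, -0.1019, 0.2563]
tool_rot: [-1.569, 0.044, -0.04]
ft_force: [0.1, 0.3, -0.2]
opening: 0.0679
```

Run:
```python
from h import *
to(.546,-.1,.103,87)
snap("wrist","w32")
```

```text
t 81.0 tcp [ 0.5447 -0.1019  0.2563] x [ 0.9985 -0.0539 -0.0025] y [-0.0024  0.0012 -1.    ] z [0.0539 0.9985 0.0011] f [ 0.0771  0.2939 -0.2477] op 0.0679
th now 86.91 delta tool xyz (before roll) [0.0016 0.1533 0.0018] roll -0.09
q [ 0.7882  0.6211 -1.0677  1.7523  0.5951  1.1358  1.0502]
```

View pics/w32.png

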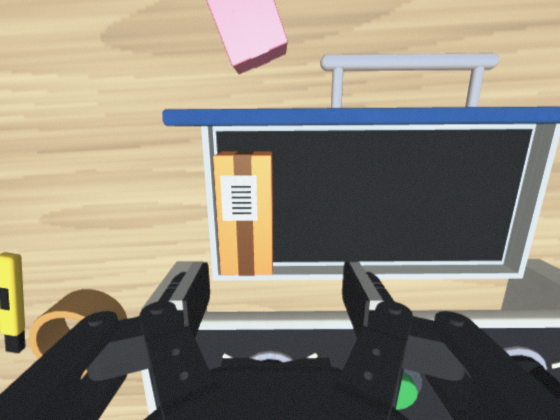

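Orange has shifted: it now lies by the right-hand side wall of the drawer, so I'll measure it again.

Run:
```python
from h import *
show("w32",(190,110,320,300),4,"w32b")
c,th=box("w32",[(214,156),(271,155),(273,274),(220,274)],.062)
q=px2w("w32",[(214,156),(271,155),(273,274),(220,274)],.062); print(q)
print("wall top inner",px2w("w32",[(216,130),(216,150),(220,268)],.04), "outer",px2w("w32",[(203,130),(209,277)],.04))
```

```text
w32 c [ 0.552  -0.1306  0.062 ] sizes 0.05159880042772173 0.11618004015862238 width azimuth 87.43757913769807
[[ 0.4931 -0.1528  0.062 ]
 [ 0.4949 -0.1024  0.062 ]
 [ 0.6114 -0.1071  0.062 ]
 [ 0.6086 -0.1599  0.062 ]]
wall top inner [[ 0.4712 -0.1528  0.04  ]
 [ 0.4894 -0.1549  0.04  ]
 [ 0.6129 -0.1643  0.04  ]] outer [[ 0.4706 -0.1649  0.04  ]
 [ 0.623  -0.1774  0.04  ]]
```

View pics/w32b.png

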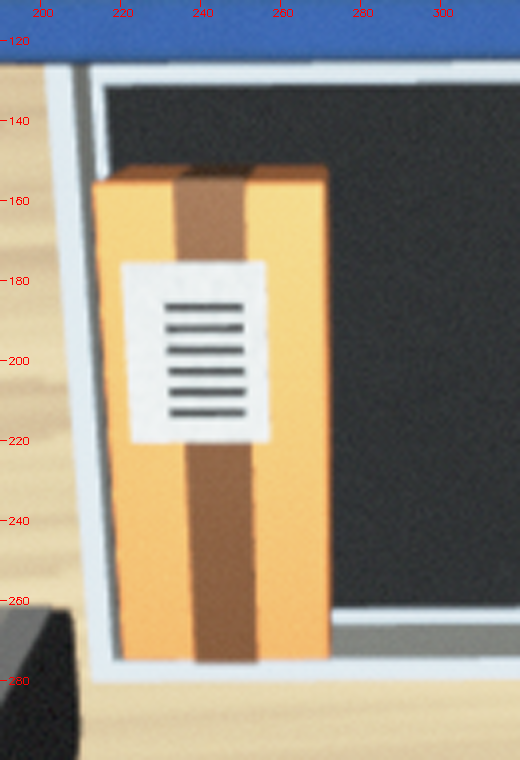

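Run:
```python
from h import *
to(.5515,-.1305,.117,87)
```

```text
t 81.05 tcp [ 0.5448 -0.1018  0.2566] x [ 0.9984 -0.0561 -0.002 ] y [-0.0019  0.0011 -1.    ] z [0.0561 0.9984 0.0009] f [-0.8947 -0.6535 -0.1777] op 0.0683
th now 86.78 delta tool xyz (before roll) [ 0.0086  0.1396 -0.0284] roll -0.22
q [ 0.7879  0.6205 -1.0671  1.752   0.5946  1.1357  1.0484]
```

Call:
step_arm(
  xyz=[
    [0.0085,0.01,-0.0285],
    [0,0.04,0],
    [0,0.04,0],
    [0,0.02,0],
    [0,0.01,0],
    [0,0,0],
  ],
  roll=[-0.2,0,0,0,0,0],
  jaw=0.2,
)

```text
time: 81.8
tcp_pos: [0.5525, -0.1304, 0.1381]
tool_rot: [-1.57, 0.039, -0.039]
ft_force: [-0.0, -0.1, -0.2]
opening: 0.0685
```

Run:
```python
from h import *
st(); snap("wrist","w33")
```

```text
t 81.8 tcp [ 0.5525 -0.1304  0.1381] x [ 0.9988 -0.0499  0.0002] y [ 0.0002  0.0001 -1.    ] z [0.0499 0.9988 0.0001] f [-0.0391 -0.0605 -0.2251] op 0.0685
```

View pics/w33.png

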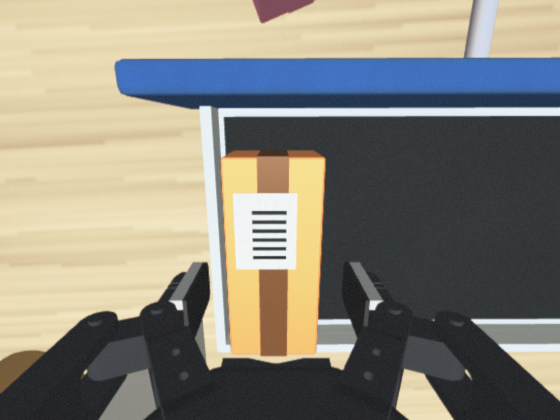

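Call:
step_arm(
  xyz=[
    [0,0.01,0],
    [0,0.007,0],
    [0,0.004,0],
    [0,0,0],
  ],
  roll=[0,0,0,0],
)

```text
time: 82.35
tcp_pos: [0.5521, -0.1306, 0.1166]
tool_rot: [-1.57, 0.039, -0.039]
ft_force: [-0.5, 0.8, -1.0]
opening: 0.0688
```

Call:
step_arm(
  xyz=[
    [0,0,0],
    [0,0,0],
    [0,0,0],
    [0,0,0],
    [0,0,0],
    [0,0,0],
  ],
  roll=[0,0,0,0,0,0],
  jaw=1,
)

```text
time: 83.1
tcp_pos: [0.5527, -0.1305, 0.1175]
tool_rot: [-1.571, 0.038, -0.04]
ft_force: [0.8, -1.5, 5.1]
opening: 0.0507
```

Call:
step_arm(
  xyz=[
    [0,-0.01,0],
    [0,-0.03,0],
    [0,-0.04,0],
    [0,-0.03,0],
    [0,0,0],
  ],
  roll=[0,0,0,0,0],
)

```text
time: 83.72
tcp_pos: [0.5529, -0.1303, 0.2291]
tool_rot: [-1.571, 0.036, -0.042]
ft_force: [0.4, -0.3, -3.1]
opening: 0.0506
```

Run:
```python
from h import *
to(.355,.386,.24,-1.7); snap("wrist","w34")
```

```text
t 83.72 tcp [ 0.5529 -0.1303  0.2291] x [ 0.9988 -0.0498  0.0034] y [ 0.0034 -0.0007 -1.    ] z [ 0.0498  0.9988 -0.0005] f [ 0.4313 -0.3386 -3.081 ] op 0.0506
th now 87.15 delta tool xyz (before roll) [-0.2233 -0.0119  0.5058] roll 88.85
q [ 0.807   0.6653 -1.039   1.7568  0.6418  1.0978  1.0731]
```

View pics/w34.png

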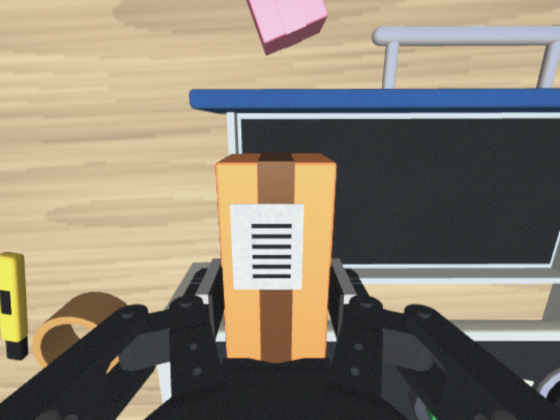

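Call:
step_arm(
  xyz=[
    [-0.0203,-0.003,0.046],
    [-0.0203,-0.003,0.046],
    [-0.0203,-0.002,0.046],
    [-0.0203,0,0.046],
    [-0.0203,0,0.046],
    [-0.0203,0,0.046],
    [-0.0203,0,0.046],
    [-0.0203,0,0.046],
    [-0.0203,0,0.046],
    [-0.0203,0,0.046],
    [-0.0203,0,0.046],
    [0,0,0],
  ],
  roll=[0,0,0,0,0,0,0,0,0,0,0,0],
)

```text
time: 85.28
tcp_pos: [0.3511, 0.3894, 0.2341]
tool_rot: [-1.569, 0.035, -0.031]
ft_force: [-0.4, -0.2, -1.9]
opening: 0.0507
```

Call:
step_arm(
  xyz=[
    [0,0,0],
    [0,0,0],
    [0,0,0],
    [0,0,0],
    [0,0,0],
    [0,0,0],
    [0,0,0],
    [0,0,0],
    [0,0,0],
    [0,0,0],
    [0,0,0],
  ],
  roll=[10,10,10,10,10,10,10,10,8.5,0,0],
)

```text
time: 86.65
tcp_pos: [0.3544, 0.3851, 0.2343]
tool_rot: [-1.201, 1.224, -1.225]
ft_force: [-0.7, -0.2, -2.0]
opening: 0.0502
```

Run:
```python
from h import *
to(.355,.386,.109,-1.7); snap("wrist","w35")
```

```text
t 86.65 tcp [0.3544 0.3851 0.2343] x [-0.0208 -0.9998  0.0012] y [-0.0008 -0.0012 -1.    ] z [ 0.9998 -0.0208 -0.0007] f [-0.6762 -0.1657 -2.0281] op 0.0502
th now -1.19 delta tool xyz (before roll) [-0.001   0.1252  0.0007] roll 0.51
q [-0.4961  0.4591 -0.5521  1.8636  0.3004  0.9035 -1.2111]
```

View pics/w35.png

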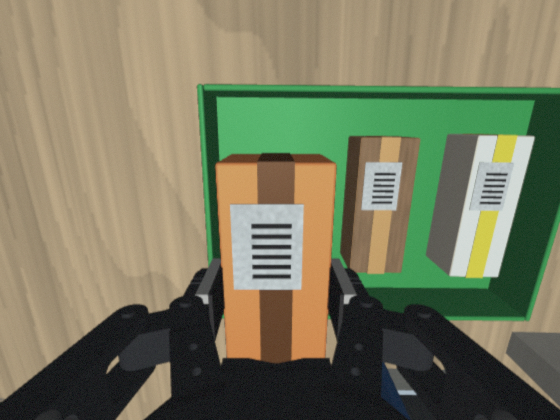

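Call:
step_arm(
  xyz=[
    [0,0.03,0.002],
    [0,0.03,0],
    [0,0.03,0],
    [0,0.02,0],
    [0,0.012,0],
    [0,0.005,0],
    [0,0,0],
    [0,0,0],
  ],
  roll=[0.5,0,0,0,0,0,0,0],
)

```text
time: 87.7
tcp_pos: [0.3566, 0.3861, 0.1086]
tool_rot: [-1.193, 1.233, -1.232]
ft_force: [-0.1, 0.3, -2.0]
opening: 0.0507
```

Call:
step_arm(
  xyz=[
    [0,0.002,0],
    [0,0,0],
  ],
  roll=[0,0],
)

```text
time: 87.95
tcp_pos: [0.3564, 0.3858, 0.106]
tool_rot: [-1.193, 1.233, -1.233]
ft_force: [-0.5, 0.4, -2.4]
opening: 0.0503
```

Call:
step_arm(
  xyz=[
    [0,0,0],
    [0,0,0],
    [0,0,0],
    [0,0,0],
    [0,-0.02,0],
    [0,-0.04,0],
    [0,-0.05,0],
    [0,-0.05,0],
    [0,0,0],
  ],
  roll=[0,0,0,0,0,0,0,0,0],
  jaw=0.25,
)

```text
time: 89.08
tcp_pos: [0.357, 0.3873, 0.2696]
tool_rot: [-1.186, 1.232, -1.231]
ft_force: [0.1, -0.3, -0.8]
opening: 0.064
```

Run:
```python
from h import *
to(.428,.0035,.27,-3)
snap("wrist","w36"); snap("scene","s36",(190,150,450,305),3)
```

```text
t 89.08 tcp [0.357  0.3873 0.2696] x [-0.0323 -0.9995 -0.0054] y [ 0.005   0.0053 -1.    ] z [ 0.9995 -0.0324  0.0048] f [ 0.0654 -0.3321 -0.8302] op 0.064
th now -1.86 delta tool xyz (before roll) [ 0.3813 -0.0021  0.0834] roll 1.14
q [-0.4753  0.4219 -0.5748  1.8123  0.2733  0.9793 -1.1948]
```

View pics/w36.png

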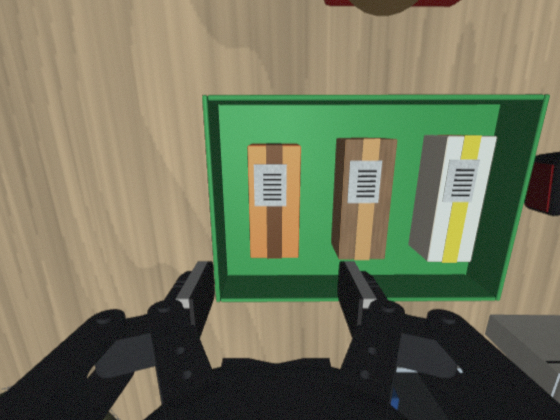

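View pics/s36.png

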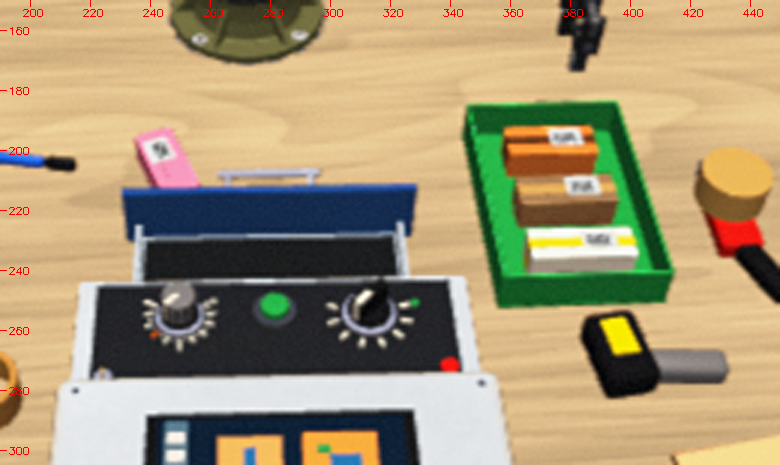

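All three packets lie side by side in the tote. Now I'll shut the drawer.

Call:
step_arm(
  xyz=[
    [0.0478,0,0.0104],
    [0.0478,0,0.0104],
    [0.0478,0,0.0104],
    [0.0478,0,0.0104],
    [0.0478,0,0.0104],
    [0.0478,0,0.0104],
    [0.0478,0,0.0104],
    [0.0478,0,0.0104],
    [0,0,0],
    [0,0,0],
  ],
  roll=[0,0,0,0,0,0,0,0,1,0],
  jaw=0.72,
)

```text
time: 90.42
tcp_pos: [0.4266, 0.0012, 0.2649]
tool_rot: [-1.186, 1.248, -1.245]
ft_force: [0.0, 0.3, -0.6]
opening: 0.0243
```

Run:
```python
from h import *
snap("wrist","w37"); show("w37",(200,100,360,300),3,"w37b")
print(px2w("w37",[(277,160),(277,220)],.085))
to(.4297,.0035,.147,-3)
```

```text
[[ 0.4307  0.0491  0.085 ]
 [ 0.4281 -0.0036  0.085 ]]
t 90.47 tcp [0.4267 0.0019 0.2652] x [-0.0481 -0.9988 -0.0005] y [-0.0016  0.0006 -1.    ] z [ 0.9988 -0.0481 -0.0016] f [-0.99    0.7781  0.4724] op 0.0242
th now -2.76 delta tool xyz (before roll) [-0.0017  0.1182  0.0031] roll 0.24
q [ 0.3292  0.2675 -0.4962  2.0448  0.1645  0.8685 -0.3071]
```

View pics/w37b.png

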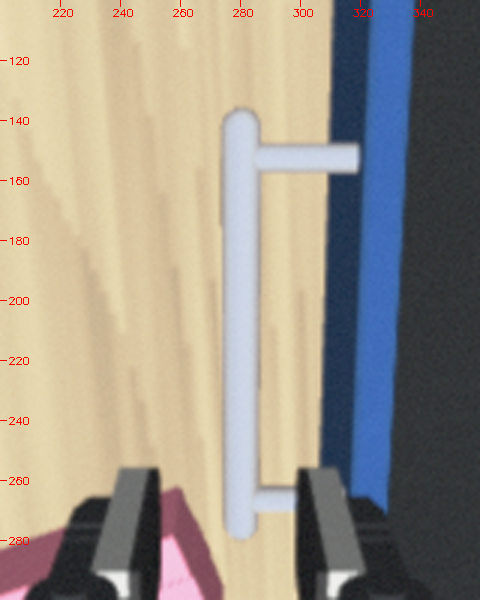

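Call:
step_arm(
  xyz=[
    [-0.001,0.04,0.0035],
    [0,0.03,0],
    [0,0.02,0],
    [0,0.012,0],
    [0,0.01,0],
    [0,0.006,0],
    [0,0,0],
  ],
  roll=[0,0,0,0,0,0,0],
)

```text
time: 91.35
tcp_pos: [0.4307, 0.0019, 0.1479]
tool_rot: [-1.185, 1.245, -1.245]
ft_force: [-0.0, -0.4, 0.9]
opening: 0.0236
```

Call:
step_arm(
  xyz=[
    [0,0,0.005],
    [0,0,0.01],
    [0,0,0.015],
    [0,0,0.015],
    [0,0,0.015],
    [0,0,0.015],
    [0,0,0.015],
    [0,0,0.015],
    [0,0,0.015],
    [0,0,0.015],
    [0,0,0.01],
    [0,0,0.007],
    [0,0,0],
  ],
  roll=[0,0,0,0,0,0,0,0,0,0,0,0,0],
)

```text
time: 92.98
tcp_pos: [0.5833, -0.0059, 0.1478]
tool_rot: [-1.184, 1.245, -1.246]
ft_force: [-0.7, -0.3, 0.4]
opening: 0.024
```

Last time the tool stopped against the end stop at x ≈ 0.593. I'll push in small steps until the force shows it.

Call:
step_arm(
  xyz=[
    [0,0,0.003],
    [0,0,0.003],
    [0,0,0.002],
    [0,0,0.002],
    [0,0,0.002],
    [0,0,0],
  ],
  roll=[0,0,0,0,0,0],
)

```text
time: 93.72
tcp_pos: [0.5922, -0.0063, 0.1478]
tool_rot: [-1.19, 1.249, -1.244]
ft_force: [-11.5, 0.1, 7.4]
opening: 0.0235
```

Call:
step_arm(
  xyz=[
    [0,0,0.003],
    [0,0,0],
  ],
  roll=[0,0],
)

```text
time: 93.98
tcp_pos: [0.5927, -0.0063, 0.1477]
tool_rot: [-1.195, 1.252, -1.241]
ft_force: [-19.5, 0.5, 15.1]
opening: 0.0238
```

Call:
step_arm(
  xyz=[
    [0,0,-0.006],
    [0,0,-0.005],
    [0,0,0],
    [0,-0.01,0],
    [0,-0.03,0],
    [0,-0.05,0],
    [0,-0.05,0],
    [0,0,0],
  ],
  roll=[0,0,0,0,0,0,0,0],
)

```text
time: 94.98
tcp_pos: [0.5885, -0.0054, 0.2929]
tool_rot: [-1.178, 1.239, -1.249]
ft_force: [-0.5, -0.9, -0.3]
opening: 0.0241
```

Call:
step_arm(
  xyz=[
    [0,0,-0.05],
    [0,0,-0.05],
    [0,0,-0.03],
    [0,0,0],
  ],
  roll=[0,0,0,0],
)

```text
time: 95.48
tcp_pos: [0.4548, 0.0004, 0.288]
tool_rot: [-1.187, 1.246, -1.246]
ft_force: [1.6, -0.5, 0.3]
opening: 0.0239
```

Run:
```python
from h import *
st()
snap("wrist","w38"); snap("scene","s38"); show("s38",(190,160,450,305),3,"s38b"); snap("side","d38")
print("handle",px2w("s38",[(263.2,239),(298.5,238.5)],.085))
```

```text
t 95.47 tcp [0.4548 0.0004 0.288 ] x [-0.0493 -0.9988  0.0011] y [-0.0009 -0.001  -1.    ] z [ 0.9988 -0.0493 -0.0008] f [ 1.5536 -0.4937  0.3443] op 0.0239
handle [[ 0.5835 -0.067   0.085 ]
 [ 0.5899  0.0579  0.085 ]]
```

View pics/w38.png

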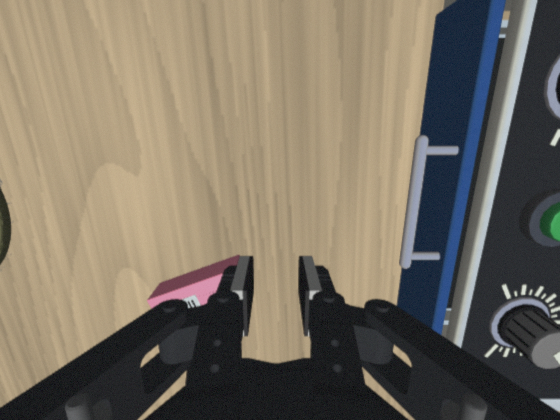

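View pics/s38.png

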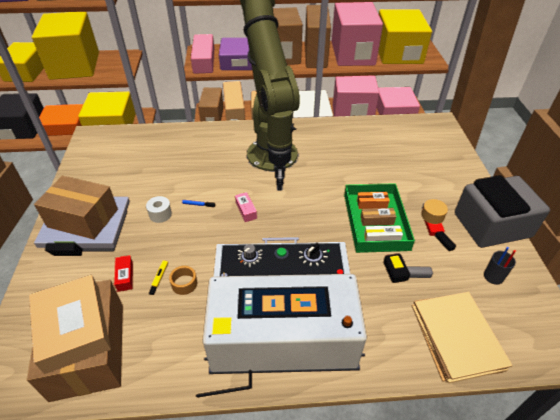

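View pics/s38b.png

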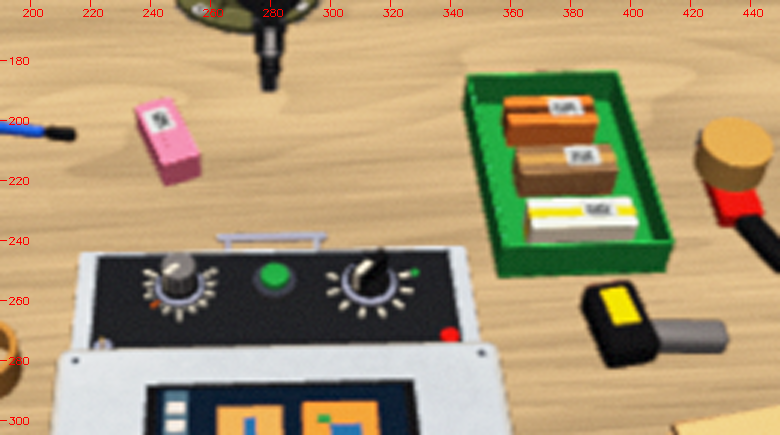

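View pics/d38.png

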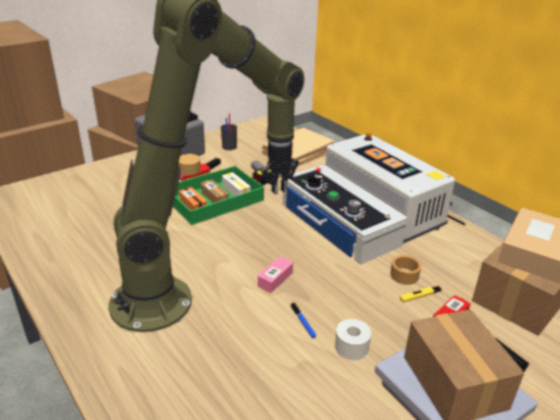

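Run:
```python
from h import *
workorder.job_done(); print(manip.observe()["time"])
```

```text
the job is handed in; nothing more can be done
the job is handed in; nothing more can be done
```

I screened all three packets and handed the job in at about 95 s. No verdict is reported, so what follows is from my own checks.

- **Screening:** The packets were laid flat in the drawer and the drawer was pushed to its end stop. I set program 6 and about 70 kV; the first kV turn went roughly 2 kV too far, so I turned it back. I then held expose for a little over 2 s at 7 to 14 N, where 5 N presses it fully.
- **Orange packet:** It had been knocked against the drawer's side wall while I was moving the others. I measured it again and gripped it by its upper part, above the wall.
- **Tote and drawer:** All three packets lie flat and side by side in the green tote. The drawer is shut again: I pushed it until the force rose at the same place as the first time, and the handle reads within about 1 mm of that position.
- **Final pictures:** The switch is at the sixth tick, the pointer is within about 0.6 kV of the orange 70 kV tick, and the button is up. The other bench items are where they were, and the gripper is clear of everything.
- **Measurement disagreement:** The scene and wrist cameras differed by about 6 mm on where the screener's front face is. The wrist values fit the given sizes better, so I used those near the end.

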